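Load a dental pressure-curing pot

ROBOT

A 7-joint arm with a two-finger parallel gripper is mounted at the origin on the work surface. World frame = base frame: x ahead of the robot, y to its left, z up, the work surface at z = 0. Lengths are in m, angles in rad, forces in N, time in s.
With the tool pointing down it reaches from about 0.425 to 0.925 m from the base axis. Payload 6.8 kg.
Tool frame: the origin (TCP) lies between the finger pads; the fingertips stand 17 mm ahead of it and the grasp point (between the pads) lies 2 mm behind it; z points along the fingers, y is the direction in which the jaws open and shut (so a half turn about z gives the same grasp; the last joint's range is limited). The gripper opens to 85 mm and grips with 20 to 120 N. Pads are 22 mm wide; open, the fingers measure 114 mm over their backs; the gripper's body (76 mm by 85 mm) begins 54 mm behind the grasp point. The pads swing forward as they close: fully open they stand 13 mm farther back than shut.
Start: joints at [1.005, 0.477, 0.022, 1.555, -0.011, 1.109, -0.083], TCP at [0.298, -0.606, 0.227] pointing down, gripper open.
Joint ranges: [-2.96, 2.96], [-0.34, 2.1], [-1.41, 1.46], [0.24, 2.44], [-1.37, 4.51], [0.17, 1.92], [-2.96, 2.96]. Speed limits (rad/s): [2.39, 2.39, 3.14, 3.14, 3.14, 3.14, 3.14].

INTERFACE

Orientations are given as a unit quaternion [w, x, y, z].
In Python, from station import bot gives the robot as it stands. The module is installed in compiled form; this text tells all that it offers.
- The arm moves only by the tool carry_out, never from a script. Its argument "moves" is a list of rows, each a list of 3 entries, a list of its own where there are three numbers: the turn, a rotation vector about the tool's x, y, z in degrees, then the shift along the tool's x, y, z in cm, then the finger opening in cm, from 0 to 8.54. A call has 1 to 5 rows; each row is the pose to reach, as a shift and turn from the pose commanded when the call began, along the tool's axes at that moment; what a row does not reach only later rows make up. A row lasts 1/8 s, in which the tool goes at most 62.5 mm and 10.7 degrees, less where a joint would pass 70% of its speed; a pose out of reach is approached as far as the arm can. A call with a gripper value outside its range is refused whole. The fingers move at their own pace and stop on an object; "newtons" is the grip in N (left out, the last holds). Time passes only in rows, so rows that repeat a pose let the fingers close. It gives the time, the measured TCP pose, the force and the opening at its end, in the units of the state.
- bot.get_obs(): the state, without advancing time (a new reading comes with each control period).
- bot.read_camera(name): name is "side" or "top"; returns the picture (420x560x3 uint8, red, green, blue); there is no depth.
- bot.camera_info(name): a dict with "vertical_fov" (degrees; the focal length in pixels is half the picture's height over the tangent of half this angle, whatever the lens; pixels are square), "cx", "cy" (the principal point, pixels), "position" and "attitude" of the camera in the world. Camera axes: x right, y up, looking along -z (the intrinsics and any distortion apply to the point x, -y, -z); pixel columns grow to the right and rows downward; lengths in m; the calibration is good to about 2 mm. A picture is of the moment at which its call begins. camera_info takes no time and is no camera call.
- bot.hand_in(): hands the job in, once; it reports no verdict.
Trained networks look in the newest picture that a camera, given by its name, has taken for a name from the list of things; names that differ only in an ending like _2 or _b are one class to them, and where a whole thing is asked for, a point or a joint stands for the part that bears it (a point fixed in the world has none). Each returns a list of dicts, best first, with "score" (0 to 1); they miss things now and then, are a little off and sometimes report something else, mostly with a low value. They report only what shows in the picture. A call takes as long as a camera call.
- bot.silhouettes(label, camera): "region" (420x560 bool, what is visible of it) and "location" ([column, row] in pixels, amid what is visible of it).
The state is a dict: "t": time; "q": joint angles; "joint_vel": joint speeds; "joint_torque": joint torques, N m; "eef_pos": TCP position; "tool_rot": TCP orientation; "contact_force": force on the tool from outside, world axes, zero at the start; "torque": the same for the moment, N m; "gripper_width": opening from 0.0 (shut) to 1.0 (fully open).
Only numpy, scipy, OpenCV 4.12 (cv2) and the standard library are available. Lean on these libraries where they do the work, as an engineer would, in place of code of your own. Each camera call takes 0.05 s, during which the arm holds its last target. There are 200 camera calls.

TASK

Load the pressure-curing pot for the next run: turn its lid a quarter turn counter-clockwise (seen from above) to unlock it, lift it off and lay it down flat, handle up, on the ribbed rubber mat. Stand three of the plaster casts in the pot, one in each compartment of the insert, teeth up, and put every cast that is left over teeth up in the steel tray to wait for the next run. Then put the lid back on and turn it clockwise until it is fully locked, with its bar handle in line with the pot's two side grips, and leave the other things on the bench where they are.

Things in the scene. Friction and masses are not known exactly. Their poses are not given: they have to be found in the camera images.
- pot: round aluminium pressure pot, fixed to the bench, outer diameter 188 mm, wall 4 mm thick, mouth 180 mm across, rim 120 mm above the bench. Origin: centre of its underside on the bench, z up. Two black side grips point along its +x and -x; they reach 128 mm from the axis and their tops are 80 mm above the bench.
- pot_flange (a point): top of the bayonet flange at the pot's +x side, 100 mm from the axis at rim height; a twin is at -x. The flanges stick out of the rim, each 50 degrees wide and centred over a side grip, reach 107 mm from the axis and are 7 mm thick; a stop hangs under the clockwise end of each.
- pot_insert (a point): centre of the floor of the raised steel insert in the pot, 62 mm above the bench, 58 mm below the rim. Three straight dividers, 3 mm thick and 14 mm high, run on it radially, from 38 mm off the axis to the wall, at 60, 180 and 300 degrees counter-clockwise from the pot's +x and make three equal compartments. A stud 20 mm across and 18 mm high stands on the axis.
- pot_slot0 (a point): middle of the first compartment, on the insert's floor, 52 mm from the pot's axis at 0 degrees from the pot's +x. A cast fits there lengthwise or crosswise; with its long side pointing at the pot's axis there is most room for the fingers, about 20 mm either side of the cast.
- pot_slot1 (a point): the same for the second compartment, at 120 degrees counter-clockwise from the pot's +x
- pot_slot2 (a point): the same for the third compartment, at 240 degrees counter-clockwise from the pot's +x
- lid: the pot's loose aluminium lid, 236 mm across, 0.35 to 0.55 kg, at first locked on the pot. Origin: on its axis at the underside of its disc, which rests on the pot's rim (120 mm above the bench when seated), z up. Below the disc a sealing plug with a bevelled edge, 171 mm across, 15 mm deep, enters the mouth with 4.5 mm play. Laid down it rests with its origin 15 mm above the support.
- lid_bar (a point): middle of the lid's black bar handle, on the lid's axis, 36 mm above the lid's origin. The bar is 130 mm long (along the lid's x), 18 mm wide and 20 mm high, with 18 mm free under it, and can be pinched from above. A gauge and a valve, up to 24 mm above the lid's origin, stand near the edge, 88 mm to either side (y).
- lid_claw (a point): foot of the claw at the lid's +x side, 109 mm from the axis, 15 mm below the origin; a twin is at -x, each 28 degrees wide. Locked, lid x lies along pot x (either way round), claws under the flanges with 2.5 mm play. Turned 45 to 135 degrees counter-clockwise from there the lid lifts off, and goes on, freely; turning meets only light friction. Clockwise it stops about 5 degrees past locked.
- mat: square black ribbed rubber mat, 240 x 240 mm, 4 mm thick, fixed to the bench. Origin: centre of its underside. The lid is laid on its middle.
- tray: shallow open steel tray, 125 mm (its x) by 190 mm (its y), rim 16 mm high, wall and floor 3 mm thick, fixed to the bench. Origin: centre of its underside. It has room for two casts side by side along y, their long sides along y, about 42 mm either side of its centre.
- cast1: plaster dental cast (one of three to five alike; the rest are absent), loose, 0.13 kg: base 60 mm long (along its x, the front corners at +x bevelled), 46 mm wide (y) and 24 mm high, with an arch of teeth on top, 34 mm high in all. Origin: centre of its underside, z up. At first on the bench between pot and mat.
- cast2: plaster dental cast (one of three to five alike; the rest are absent), loose, 0.13 kg: base 60 mm long (along its x, the front corners at +x bevelled), 46 mm wide (y) and 24 mm high, with an arch of teeth on top, 34 mm high in all. Origin: centre of its underside, z up. At first on the bench between pot and mat.
- cast3: plaster dental cast (one of three to five alike; the rest are absent), loose, 0.13 kg: base 60 mm long (along its x, the front corners at +x bevelled), 46 mm wide (y) and 24 mm high, with an arch of teeth on top, 34 mm high in all. Origin: centre of its underside, z up. At first on the bench between pot and mat.
- cast4: plaster dental cast (one of three to five alike; the rest are absent), loose, 0.13 kg: base 60 mm long (along its x, the front corners at +x bevelled), 46 mm wide (y) and 24 mm high, with an arch of teeth on top, 34 mm high in all. Origin: centre of its underside, z up. At first on the bench between pot and mat.
- cast5: plaster dental cast (one of three to five alike; the rest are absent), loose, 0.13 kg: base 60 mm long (along its x, the front corners at +x bevelled), 46 mm wide (y) and 24 mm high, with an arch of teeth on top, 34 mm high in all. Origin: centre of its underside, z up. At first on the bench between pot and mat.
- jar: bystander: small amber glass jar, 42 mm across, 45 mm high; origin: centre of its underside
- dappen: bystander: small green glass dish, 44 mm across, 26 mm high; origin: centre of its underside
- bowl: bystander: blue mixing bowl, 124 mm across, 68 mm high; origin: centre of its underside
- bottle: bystander: amber glass bottle, 60 mm across, 145 mm high; origin: centre of its underside
- knife: bystander: plaster knife with a wooden handle, 190 mm long, 18 mm wide, 14 mm high, lying on the bench; origin under its middle
- brush: bystander: brush, 170 mm long, lying on the bench; origin under its middle
- imp_tray: bystander: steel impression tray with a short handle, 95 mm long, 18 mm high; origin: on its underside, near the middle

How it is judged:
By the outcome, as a careful person would: the job done as asked, in the order asked, and still so for the second after the job is handed in, with the robot touching nothing.
Of cast1, cast2, cast3, cast4, cast5 only 3 to 5 are there at a start; the rules pass over those that are not, and their reading is None.
At some moment in a run one of cast1, cast2, cast3, cast4, cast5 may be knocked a few centimetres aside while the robot is not near it.
It also fails if it takes over 210 s, if anything falls off the work surface, if the arm or the gripper's body presses on something with over 40 N, if the wrist force passes 120 N, or if a joint passes its speed limit or range.

## Working session

There is one attempt and no reset: what is moved stays moved. The work goes in short steps, Python scripts to look and compute and a tool call to move; the robot and the scene stay as the last step left them, time stands still between calls to the robot, and variables do not carry over. Pictures are saved under pics/ and viewed, about 12 in all and at most 16, crops included, and the job is handed in when it is done.

Besides the shell and the picture viewer there is one more tool, called as name([rows], argument=value, ...), one row to a line, values as JSON. carry_out: Moves the arm, as the interface text tells. Its arguments: {"type":"object","properties":{"moves":{"type":"array"},"newtons":{"type":"number"}},"required":["moves"]}

```bash
mkdir -p pics; ls
python3 - <<'E'
from station import bot
import cv2
for c in ("side","top"):
    cv2.imwrite(f"pics/{c}0.png",bot.read_camera(c)[:,:,::-1]); print(bot.camera_info(c))
o=bot.get_obs()
print(o)
E
```

```text
pics
{'vertical_fov': 44.14383573950827, 'cx': 288.239280805529, 'cy': 212.06990117959222, 'position': array([0.13506576, 0.94846001, 1.4641191 ]), 'attitude': array([-0.2082002 , -0.06392642,  0.32457321,  0.92044463])}
{'vertical_fov': 56.391597281527346, 'cx': 280.7593045179678, 'cy': 211.592713891276, 'position': array([4.82741400e-01, 7.11660463e-04, 1.49817587e+00]), 'attitude': array([-0.70449741, -0.02121899,  0.03154471,  0.70868758])}
{'t': 0.1, 'q': array([ 1.00491873,  0.47775105,  0.02237727,  1.55637741, -0.01149029,
        1.10932114, -0.08306543]), 'joint_vel': array([ 0.00193051, -0.00232346,  0.00017224, -0.00061548,  0.00087902,
       -0.00040907, -0.00066435]), 'joint_torque': array([ 5.26330346e-03, -5.97761214e+01,  1.61463641e+00, -2.81953186e+01,
        1.29662297e-02,  5.04307332e-03, -3.82231633e-05]), 'eef_pos': array([ 0.29803695, -0.60501184,  0.22639061]), 'tool_rot': array([-8.21122067e-04,  9.73915591e-01,  2.26908957e-01, -2.69304964e-04]), 'contact_force': array([-6.61848691e-01,  2.88668796e-01,  6.31135092e-04]), 'torque': array([-0.02767545, -0.05318301,  0.00595867]), 'gripper_width': 0.9987494924194155}
```

View pics/top0.png

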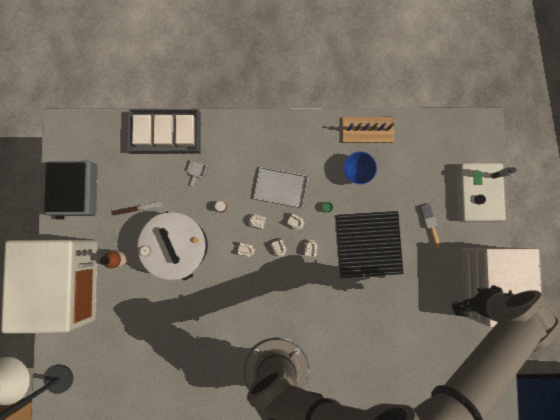

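View pics/side0.png

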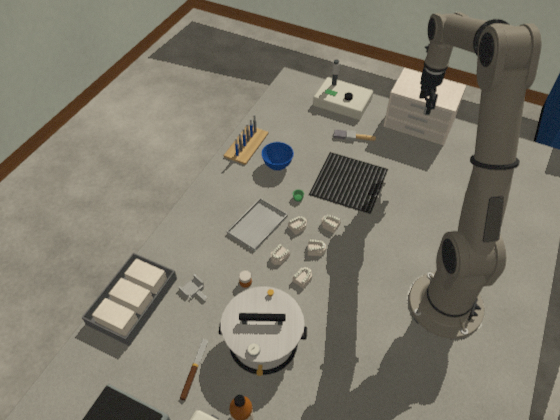

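```bash
cat > h.py <<'E'
from station import bot
import numpy as np, cv2
from scipy.optimize import minimize
from scipy.spatial.transform import Rotation as R
CI={c:bot.camera_info(c) for c in("top","side")}
def proj(P,c):
    i=CI[c]; q=i["attitude"]; Rm=R.from_quat(q[[1,2,3,0]]).as_matrix()
    p=(np.atleast_2d(P)-i["position"])@Rm; f=210/np.tan(np.radians(i["vertical_fov"]/2))
    return np.c_[i["cx"]+f*p[:,0]/-p[:,2], i["cy"]-f*p[:,1]/-p[:,2]]
def back(uv,z,c):
    i=CI[c]; q=i["attitude"]; f=210/np.tan(np.radians(i["vertical_fov"]/2))
    d=R.from_quat(q[[1,2,3,0]]).apply([(uv[0]-i["cx"])/f,-(uv[1]-i["cy"])/f,-1])
    return i["position"]+d*(z-i["position"][2])/d[2]
def box(lx,ly,z0,z1):
    return np.array([[sx*lx/2,sy*ly/2,z] for sx in(-1,1) for sy in(-1,1) for z in(z0,z1)])
def disc(r,z0,z1):
    a=np.linspace(0,2*np.pi,48,endpoint=False)
    return np.array([[r*np.cos(t),r*np.sin(t),z] for t in a for z in(z0,z1)])
S=4
def render(P,c):
    m=np.zeros((420*S,560*S),np.float32)
    h=cv2.convexHull(((proj(P,c)+.5)*S-.5).astype(np.float32))
    cv2.fillConvexPoly(m,np.round(h*16).astype(np.int32),1,shift=4)
    return cv2.resize(m,(560,420),interpolation=cv2.INTER_AREA)
def place(T,p):
    c,s=np.cos(p[2]),np.sin(p[2]); return np.c_[T[:,0]*c-T[:,1]*s+p[0],T[:,0]*s+T[:,1]*c+p[1],T[:,2]]
def fit(T,masks,p0,yaw=True):
    """masks {cam: bool}. returns x,y,yaw, loss per cam"""
    ms={c:m.astype(np.float32) for c,m in masks.items()}
    def L(p):
        p=p if yaw else [p[0],p[1],0]
        return sum(np.abs(render(place(T,p),c)-m).sum()/m.sum() for c,m in ms.items())/len(ms)
    best=None
    for y0 in(np.arange(0,np.pi,np.pi/6)+p0[2] if yaw else [0]):
        x0=np.array([p0[0],p0[1],y0]) if yaw else np.array(p0[:2])
        r=minimize(L,x0,method="Nelder-Mead",options=dict(initial_simplex=[x0]+[x0+d for d in(np.diag([.012,.012,.2])[:len(x0),:len(x0)])],xatol=2e-4,fatol=1e-4,maxiter=90))
        if best is None or r.fun<best.fun: best=r
    return best.x,round(best.fun,3)
CAST=np.vstack([[[sx,sy,z] for sx,sy in((-.03,-.023),(-.03,.023),(.015,.023),(.03,.01),(.03,-.01),(.015,-.023))] for z in(0,.024)]+[[[sx,sy,.034] for sx in(-.02,.02) for sy in(-.016,.016)]])
def sil(name,c,n=9,smin=.3):
    return [d for d in bot.silhouettes(name,c) if d["score"]>smin][:n]
def casts(z=0,smin=.3,cams=("top","side")):
    T=CAST+[0,0,z]; out=[]
    D={c:sil("cast1",c,smin=smin) for c in cams}; c0=cams[0]
    for d in D[c0]:
        p=back(d["location"],z+.02,c0); m={c0:d["region"]}
        for c in cams[1:]:
            k=[(np.linalg.norm(back(e["location"],z+.02,c)[:2]-p[:2]),j) for j,e in enumerate(D[c])]
            if k and min(k)[0]<.02: m[c]=D[c][min(k)[1]]["region"]
        x,l=fit(T,m,[p[0],p[1],0]); out.append((x[0],x[1],np.degrees(x[2])%180,l,d["score"],len(m)))
    return out
def ts(): 
    o=bot.get_obs(); print("t",round(o["t"],2),"tcp",o["eef_pos"].round(4),"euler",R.from_quat(o["tool_rot"][[1,2,3,0]]).as_matrix().round(3).tolist(),"F",o["contact_force"].round(1),"w",round(o["gripper_width"],3))
E
python3 - <<'E'
from h import *
for c in("top","side"): bot.read_camera(c)
for r in casts(): print("cast",np.round(r,3))
g={}
for n,T in(("mat",box(.24,.24,0,.004)),("tray",box(.125,.19,0,.016)),("jar",disc(.021,0,.045)),("dappen",disc(.022,0,.026)),("bottle",disc(.03,0,.145)),("bowl",disc(.062,0,.068)),("knife",box(.19,.018,0,.014)),("imp_tray",box(.095,.06,0,.018)),("lid",disc(.118,.12,.128)),("pot",None),("lid_bar",None)):
    for c in("top","side"):
        for d in sil(n,c,2,.2): 
            g.setdefault(n,{}).setdefault(c,d["region"]); print(n,c,round(d["score"],2),np.round(d["location"],1),d["region"].sum())
    if T is not None and n in g:
        c=list(g[n])[0]; v,u=np.nonzero(g[n][c]); p=back([u.mean(),v.mean()],T[:,2].mean(),c)
        print("   fit",n,*[np.round(a,4) for a in fit(T,g[n],[p[0],p[1],0],n in("mat","tray","knife"))])
# bar: black pixels in lid
m={}
for c in("top","side"):
    im=bot.read_camera(c); l=g["lid"][c].astype(np.uint8)
    l=cv2.erode(cv2.morphologyEx(l,cv2.MORPH_CLOSE,np.ones((25,25))),np.ones((7,7)))
    b=((im.max(2)<70)&(l>0)).astype(np.uint8); k,lab,st,ce=cv2.connectedComponentsWithStats(b)
    j=1+st[1:,4].argmax(); m[c]=lab==j; print(c,st[j],ce[j])
    p=back(ce[j],.156,c); T=box(.13,.018,.146,.166); print("bar",c,fit(T,{c:m[c]},[p[0],p[1],0]))
print("bar both",fit(T,m,[p[0],p[1],0]))
E
```

```text
cast [ 4.5400e-01 -1.3000e-02  2.0916e+01  1.3500e-01  6.3000e-01  2.0000e+00]
cast [5.5600e-01 7.0000e-02 7.2222e+01 1.5300e-01 6.2000e-01 2.0000e+00]
cast [ 4.55000e-01 -1.32000e-01  1.72013e+02  1.55000e-01  5.80000e-01
  2.00000e+00]
cast [ 0.556 -0.075 57.29   0.179  0.5    2.   ]
cast [ 0.449  0.115 71.372  0.217  0.46   2.   ]
mat top 0.71 [366.4 241.6] 4057
mat side 0.85 [348.2 183. ] 3043
   fit mat [ 0.4658 -0.3575  0.0511] 0.044
tray top 0.9 [281.4 190.8] 1652
tray top 0.62 [367.8 244.7] 4080
tray side 0.63 [258.9 223.2] 1637
   fit tray [ 0.686  -0.0209  2.9539] 0.061
jar top 0.64 [218.1 207.7] 68
jar side 0.58 [243.7 279.5] 197
jar side 0.47 [196.5 290.7] 330
   fit jar [0.6092 0.2069] 0.473
dappen top 0.4 [328.4 208.3] 100
dappen side 0.4 [297.4 195.2] 107
   fit dappen [ 0.6106 -0.1983] 0.303
bottle top 0.71 [113.4 257. ] 341
bottle side 0.88 [243.5 411.1] 518
bottle side 0.68 [261.1 325.7] 5153
   fit bottle [0.4176 0.5886] 0.495
bowl top 0.72 [359.7 165.3] 858
bowl side 0.57 [273.8 155.7] 700
   fit bowl [ 0.7534 -0.3185] 0.3
knife top 0.61 [135.9 206.6] 214
knife si
[... 172 characters left out ...]
3] 0.804
lid top 0.87 [168.3 244. ] 3633
lid top 0.69 [366.5 241.8] 3972
lid side 0.95 [263. 324.] 5026
lid side 0.71 [192.6 288.8] 303
   fit lid [0.467  0.3631] 0.04
pot top 0.68 [186.7 276.8] 47
pot side 0.63 [265.9 363.8] 845
pot side 0.44 [245.  278.2] 144
lid_bar top 0.64 [174.6 246.5] 3648
lid_bar side 0.88 [257.9 323. ] 4992
lid_bar side 0.34 [240.1 407.2] 493
top [159 228  20  35 229] [168.42358079 245.54148472]
bar top (array([0.47062298, 0.3636822 , 0.41671845]), np.float64(0.216))
side [239 313  46  12 345] [261.90724638 317.33333333]
bar side (array([0.46405032, 0.36452397, 0.42432824]), np.float64(0.368))
bar both (array([0.46792946, 0.36337263, 3.5743834 ]), np.float64(0.315))
```

Run:
```python
from h import *
cs=casts()
out=[]
for c,(x0,y0) in(("top",(225,200)),("side",(255,205))):
    im=bot.read_camera(c)[y0:y0+90 if c=="side" else y0+65,x0:x0+100][:,:,::-1]
    im=cv2.resize(im,None,fx=7,fy=4.5 if 0 else 7,interpolation=cv2.INTER_CUBIC)
    for i,r in enumerate(cs):
        for z in(0,.024):
            q=place(np.array([[a,b,z] for a,b in((-.03,-.023),(-.03,.023),(.03,.023),(.03,-.023))]),[r[0],r[1],np.radians(r[2])])
            cv2.polylines(im,[np.round((proj(q,c)+.5-[x0,y0])*7).astype(int)],True,(0,0,255) if z else (0,255,0),1)
    out.append(im)
    print(np.round(cs,3)[:,:4])
cv2.imwrite("pics/c1.png",cv2.resize(out[0],(700,455)));cv2.imwrite("pics/c2.png",out[1][:600])
```

```text
[[ 4.5500e-01 -1.2000e-02  2.1252e+01  1.7900e-01]
 [ 4.5500e-01 -1.3200e-01  1.7455e+02  1.6600e-01]
 [ 5.5700e-01  7.1000e-02  7.5980e+01  1.5200e-01]
 [ 5.5400e-01 -7.3000e-02  5.2763e+01  1.9300e-01]
 [ 4.4900e-01  1.1400e-01  8.2397e+01  2.7700e-01]]
[[ 4.5500e-01 -1.2000e-02  2.1252e+01  1.7900e-01]
 [ 4.5500e-01 -1.3200e-01  1.7455e+02  1.6600e-01]
 [ 5.5700e-01  7.1000e-02  7.5980e+01  1.5200e-01]
 [ 5.5400e-01 -7.3000e-02  5.2763e+01  1.9300e-01]
 [ 4.4900e-01  1.1400e-01  8.2397e+01  2.7700e-01]]
```

View pics/c1.png

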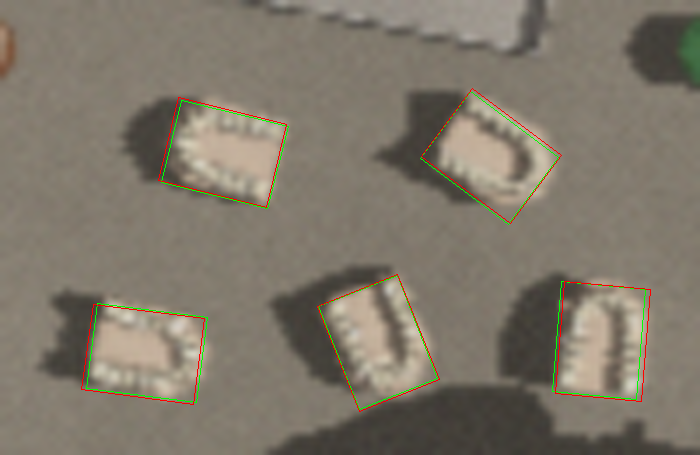

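View pics/c2.png

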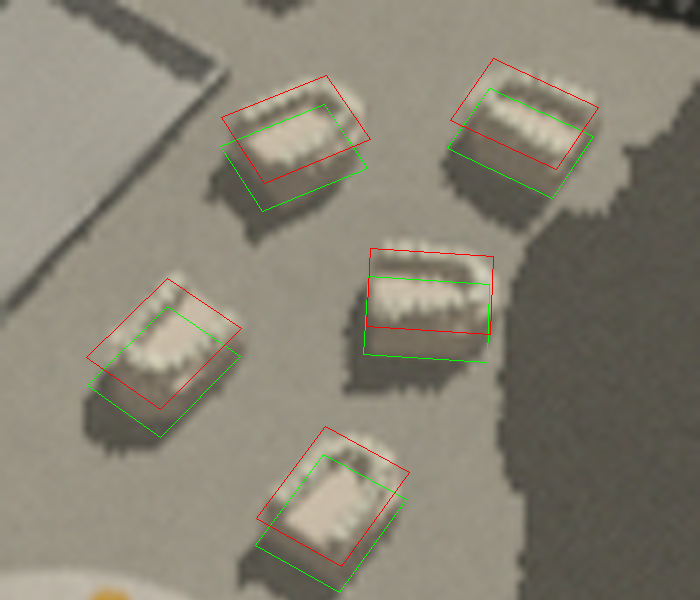

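```bash
cat >> h.py <<'E'
def plan(wps,step=5.0,deg=9.0,start=None):
    """wps: rows (x,y,z,yaw_deg of tool x or None,opening cm,hold rows,[step]). prints calls"""
    import json
    if start is None:
        o=bot.get_obs(); M=R.from_quat(o["tool_rot"][[1,2,3,0]]).as_matrix(); p=o["eef_pos"].copy(); yaw=np.degrees(np.arctan2(M[1,0],M[0,0]))
    else: p=np.array(start[:3],float); yaw=start[3]
    rows=[]
    def flush():
        nonlocal rows
        if rows: print(json.dumps(rows).replace(" ",""))
        rows=[]
    p0,y0=p.copy(),yaw
    for w in wps:
        tgt=np.array(w[:3],float); ty=yaw if w[3] is None else w[3]
        st=w[6] if len(w)>6 else step
        n=max(1,int(np.ceil(np.linalg.norm(tgt-p)*100/st-1e-6)),int(np.ceil(abs(ty-yaw)/deg-1e-6)))
        sp,sy=p.copy(),yaw
        for k in list(range(1,n+1))+[n]*w[5]:
            if len(rows)==5: flush(); p0,y0=p.copy(),yaw
            P=sp+(tgt-sp)*k/n; Y=sy+(ty-sy)*k/n
            c,s=np.cos(np.radians(y0)),np.sin(np.radians(y0)); d=(P-p0)*100
            sh=np.round([c*d[0]+s*d[1],s*d[0]-c*d[1],-d[2]],1); tz=np.round((y0-Y)*2)/2
            rows.append([[0,0,float(tz)],[float(a)+0 for a in sh],w[4]])
            p=p0+np.array([c*sh[0]+s*sh[1],s*sh[0]-c*sh[1],-sh[2]])/100; yaw=y0-tz
    flush(); print("end",p.round(4),round(yaw,2))
E
python3 - <<'E'
from h import *
plan([(.44,-.36,.24,None,8.5,0),(.55,0,.24,None,8.5,0),(.467,.363,.22,24.3,8.5,2)])
E
```

```text
[[[0,0,0.0],[3.9,-2.6,-0.2],8.5],[[0,0,0.0],[7.9,-5.3,-0.4],8.5],[[0,0,0.0],[11.8,-7.9,-0.6],8.5],[[0,0,0.0],[15.7,-10.5,-0.8],8.5],[[0,0,0.0],[19.6,-13.1,-1.1],8.5]]
[[[0,0,0.0],[4.0,-2.7,-0.2],8.5],[[0,0,0.0],[7.2,-6.1,-0.2],8.5],[[0,0,0.0],[10.4,-9.5,-0.2],8.5],[[0,0,0.0],[13.7,-13.0,-0.2],8.5],[[0,0,0.0],[16.9,-16.4,-0.2],8.5]]
[[[0,0,0.0],[3.2,-3.4,0.0],8.5],[[0,0,0.0],[6.4,-6.8,0.0],8.5],[[0,0,0.0],[9.6,-10.3,0.0],8.5],[[0,0,0.0],[12.8,-13.7,0.0],8.5],[[0,0,0.0],[13.9,-18.2,0.3],8.5]]
[[[0,0,0.5],[1.1,-4.6,0.2],8.5],[[0,0,0.5],[2.1,-9.1,0.5],8.5],[[0,0,1.0],[3.2,-13.6,0.7],8.5],[[0,0,1.0],[4.3,-18.1,1.0],8.5],[[0,0,1.5],[5.4,-22.7,1.2],8.5]]
[[[0,0,0.0],[0.9,-4.5,0.3],8.5],[[0,0,0.5],[1.9,-9.1,0.5],8.5],[[0,0,0.5],[1.9,-9.1,0.5],8.5],[[0,0,0.5],[1.9,-9.1,0.5],8.5]]
end [0.4669 0.3632 0.2203] 24.23
```

carry_out([
  [[0,0,0],[3.9,-2.6,-0.2],8.5],
  [[0,0,0],[7.9,-5.3,-0.4],8.5],
  [[0,0,0],[11.8,-7.9,-0.6],8.5],
  [[0,0,0],[15.7,-10.5,-0.8],8.5],
  [[0,0,0],[19.6,-13.1,-1.1],8.5],
], newtons=60)

```text
t: 2.33
eef_pos: [0.4169, -0.4, 0.2385]
tool_rot: [0.0, 0.974, 0.227, 0.0]
contact_force: [0.6, 0.6, 0.2]
gripper_width: 0.995
```

carry_out([
  [[0,0,0],[4.0,-2.7,-0.2],8.5],
  [[0,0,0],[7.2,-6.1,-0.2],8.5],
  [[0,0,0],[10.4,-9.5,-0.2],8.5],
  [[0,0,0],[13.7,-13.0,-0.2],8.5],
  [[0,0,0],[16.9,-16.4,-0.2],8.5],
])

```text
t: 2.95
eef_pos: [0.4958, -0.178, 0.2406]
tool_rot: [0.0, 0.974, 0.227, 0.0]
contact_force: [0.3, 0.1, -0.9]
gripper_width: 0.996
```

carry_out([
  [[0,0,0],[3.2,-3.4,0],8.5],
  [[0,0,0],[6.4,-6.8,0],8.5],
  [[0,0,0],[9.6,-10.3,0],8.5],
  [[0,0,0],[12.8,-13.7,0],8.5],
  [[0,0,0],[13.9,-18.2,0.3],8.5],
])

```text
t: 3.58
eef_pos: [0.5409, 0.0468, 0.2376]
tool_rot: [-0.0, 0.974, 0.227, 0.001]
contact_force: [1.1, -0.1, -0.5]
gripper_width: 0.996
```

carry_out([
  [[0,0,0.5],[1.1,-4.6,0.2],8.5],
  [[0,0,0.5],[2.1,-9.1,0.5],8.5],
  [[0,0,1],[3.2,-13.6,0.7],8.5],
  [[0,0,1],[4.3,-18.1,1],8.5],
  [[0,0,1.5],[5.4,-22.7,1.2],8.5],
])

```text
t: 4.2
eef_pos: [0.4875, 0.2738, 0.2254]
tool_rot: [0.0, 0.977, 0.214, 0.0]
contact_force: [0.5, -0.3, 0.2]
gripper_width: 0.994
```

carry_out([
  [[0,0,0],[0.9,-4.5,0.3],8.5],
  [[0,0,0.5],[1.9,-9.1,0.5],8.5],
  [[0,0,0.5],[1.9,-9.1,0.5],8.5],
  [[0,0,0.5],[1.9,-9.1,0.5],8.5],
])

```text
t: 4.7
eef_pos: [0.4672, 0.3626, 0.2201]
tool_rot: [0.0, 0.978, 0.21, -0.0]
contact_force: [0.6, -0.7, -0.7]
gripper_width: 0.994
```

Run:
```python
from h import *
ts(); print(bot.get_obs()["q"].round(2))
plan([(.4675,.363,.154,24.3,8.5,0,4),(.4675,.363,.154,24.3,1,3)])
```

```text
t 4.7 tcp [0.4672 0.3626 0.2201] euler [[0.912, 0.41, 0.0], [0.41, -0.912, -0.001], [-0.0, 0.001, -1.0]] F [ 0.6 -0.7 -0.7] w 0.994
[-0.42  0.38 -0.44  1.75  0.19  1.05 -2.08]
[[[0,0,-0.0],[0.0,0.0,3.3],8.5],[[0,0,-0.0],[0.0,0.0,6.6],8.5],[[0,0,-0.0],[0.0,0.0,6.6],1],[[0,0,-0.0],[0.0,0.0,6.6],1],[[0,0,-0.0],[0.0,0.0,6.6],1]]
[[[0,0,-0.0],[0.0,0.0,0.0],1]]
end [0.4672 0.3626 0.1541] 24.22
```

carry_out([
  [[0,0,0],[0,0,3.0],8.5],
  [[0,0,0],[0,0,6.6],8.5],
  [[0,0,0],[0,0,6.6],8.5],
])

```text
t: 5.08
eef_pos: [0.4665, 0.3599, 0.152]
tool_rot: [0.002, 0.978, 0.209, -0.002]
contact_force: [0.4, 0.4, 0.6]
gripper_width: 0.994
```

carry_out([
  [[0,0,0],[0,0,0],1.0],
  [[0,0,0],[0,0,0],1.0],
  [[0,0,0],[0,0,0],1.0],
  [[0,0,0],[0,0,0],1.0],
  [[0,0,0],[0,0,0],1.0],
])

```text
t: 5.7
eef_pos: [0.4674, 0.3634, 0.1553]
tool_rot: [-0.0, 0.978, 0.21, 0.001]
contact_force: [-1.4, -1.6, 6.2]
gripper_width: 0.188
```

carry_out([
  [[0,0,-9],[0,0,0],1.0],
  [[0,0,-18],[0,0,0],1.0],
  [[0,0,-27],[0,0,0],1.0],
  [[0,0,-36],[0,0,0],1.0],
  [[0,0,-45],[0,0,0],1.0],
])

```text
t: 6.32
eef_pos: [0.4676, 0.3639, 0.1553]
tool_rot: [-0.0, 0.822, 0.57, 0.001]
contact_force: [-0.1, 0.1, 4.3]
gripper_width: 0.184
```

carry_out([
  [[0,0,-9],[0,0,0],1.0],
  [[0,0,-18],[0,0,0],1.0],
  [[0,0,-27],[0,0,0],1.0],
  [[0,0,-36],[0,0,0],1.0],
  [[0,0,-45],[0,0,0],1.0],
])

```text
t: 6.95
eef_pos: [0.4676, 0.3639, 0.1553]
tool_rot: [0.0, 0.541, 0.841, 0.001]
contact_force: [0.4, -0.8, 5.0]
gripper_width: 0.188
```

Run:
```python
from h import *
ts(); print(bot.get_obs()["q"].round(2))
cv2.imwrite("pics/s3.png",cv2.resize(bot.read_camera("side")[230:400,180:340][:,:,::-1],None,fx=3,fy=3))
```

```text
t 6.95 tcp [0.4676 0.3639 0.1553] euler [[-0.414, 0.91, 0.001], [0.91, 0.414, 0.001], [0.001, 0.002, -1.0]] F [ 0.4 -0.8  5. ] w 0.188
[-0.19  0.54 -0.78  1.79  0.44  1.   -0.71]
```

View pics/s3.png

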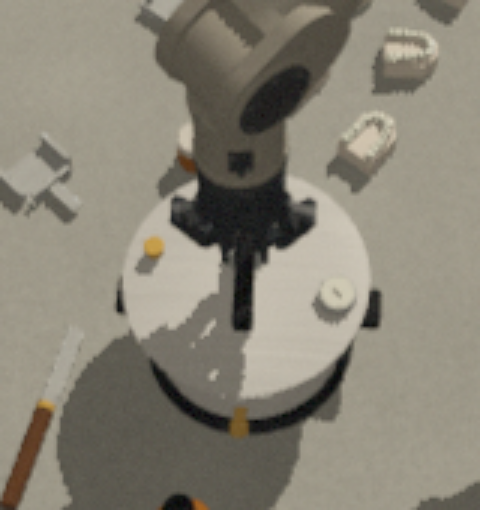

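Run:
```python
from h import *
plan([(.4676,.3639,.20,None,1,0,2.5),(.4676,.3639,.25,None,1,0)])
print('--')
plan([(.57,.03,.25,None,1,0),(.466,-.3575,.25,None,1,0),(.466,-.3575,.13,None,1,2)],start=(.4676,.3639,.25,114.4))
```

```text
[[[0,0,0.0],[0.0,0.0,-2.2],1],[[0,0,0.0],[0.0,0.0,-4.5],1],[[0,0,0.0],[0.0,0.0,-9.5],1]]
end [0.4677 0.3639 0.2503] 114.81
--
[[[0,0,0.0],[-4.9,-0.6,0.0],1],[[0,0,0.0],[-9.9,-1.3,0.0],1],[[0,0,0.0],[-14.8,-1.9,0.0],1],[[0,0,0.0],[-19.8,-2.6,0.0],1],[[0,0,0.0],[-24.7,-3.2,0.0],1]]
[[[0,0,0.0],[-5.0,-0.6,0.0],1],[[0,0,0.0],[-9.9,-1.3,0.0],1],[[0,0,0.0],[-13.3,-4.1,0.0],1],[[0,0,0.0],[-16.8,-7.0,0.0],1],[[0,0,0.0],[-20.2,-9.8,0.0],1]]
[[[0,0,0.0],[-3.5,-2.8,0.0],1],[[0,0,0.0],[-6.9,-5.6,0.0],1],[[0,0,0.0],[-10.4,-8.5,0.0],1],[[0,0,0.0],[-13.8,-11.3,0.0],1],[[0,0,0.0],[-17.3,-14.1,0.0],1]]
[[[0,0,0.0],[-3.4,-2.8,0.0],1],[[0,0,0.0],[-3.4,-2.8,4.0],1],[[0,0,0.0],[-3.4,-2.8,8.0],1],[[0,0,0.0],[-3.4,-2.8,12.0],1],[[0,0,0.0],[-3.4,-2.8,12.0],1]]
[[[0,0,0.0],[0.0,0.0,0.0],1]]
end [ 0.4663 -0.357   0.13  ] 114.4
```

carry_out([
  [[0,0,0],[0,0,-2.2],1.0],
  [[0,0,0],[0,0,-4.5],1.0],
  [[0,0,0],[0,0,-9.5],1.0],
  [[0,0,0],[0,0,-9.5],1.0],
])

```text
t: 7.5
eef_pos: [0.468, 0.3655, 0.2542]
tool_rot: [0.001, 0.543, 0.84, 0.004]
contact_force: [-0.1, -0.2, -3.6]
gripper_width: 0.181
```

Run:
```python
from h import *
ts()
cv2.imwrite("pics/s4.png",cv2.resize(bot.read_camera("side")[200:420,140:360][:,:,::-1],None,fx=2.7,fy=2.7))
```

```text
t 7.5 tcp [0.468  0.3655 0.2542] euler [[-0.41, 0.912, 0.006], [0.912, 0.41, 0.005], [0.002, 0.007, -1.0]] F [-0.1 -0.2 -3.6] w 0.181
```

View pics/s4.png

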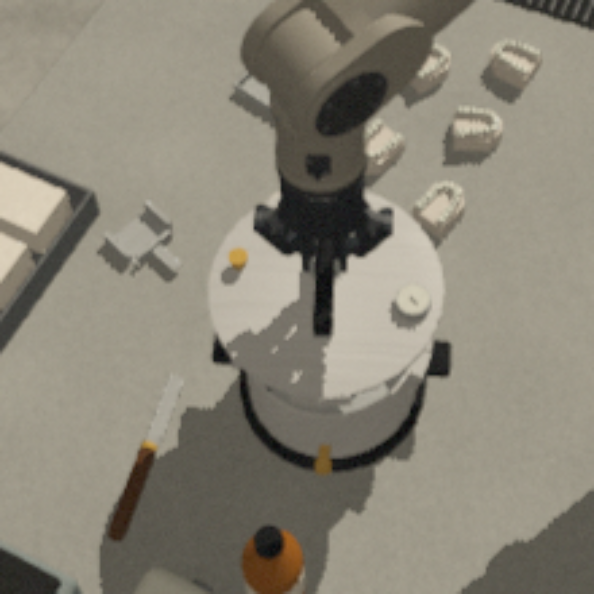

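Lid is off and held level above the pot. Carrying it to the mat.

carry_out([
  [[0,0,0],[-4.9,-0.6,0],1.0],
  [[0,0,0],[-9.9,-1.3,0],1.0],
  [[0,0,0],[-14.8,-1.9,0],1.0],
  [[0,0,0],[-19.8,-2.6,0],1.0],
  [[0,0,0],[-24.7,-3.2,0],1.0],
])

```text
t: 8.18
eef_pos: [0.5382, 0.1225, 0.2479]
tool_rot: [-0.001, 0.543, 0.84, -0.001]
contact_force: [0.9, 0.4, -2.9]
gripper_width: 0.181
```

carry_out([
  [[0,0,0],[-5.0,-0.6,0],1.0],
  [[0,0,0],[-9.9,-1.3,0],1.0],
  [[0,0,0],[-13.3,-4.1,0],1.0],
  [[0,0,0],[-16.8,-7.0,0],1.0],
  [[0,0,0],[-20.2,-9.8,0],1.0],
])

```text
t: 8.8
eef_pos: [0.5308, -0.1011, 0.2478]
tool_rot: [-0.001, 0.543, 0.84, -0.001]
contact_force: [0.4, -0.7, -4.1]
gripper_width: 0.185
```

carry_out([
  [[0,0,0],[-3.5,-2.8,0],1.0],
  [[0,0,0],[-6.9,-5.6,0],1.0],
  [[0,0,0],[-10.4,-8.5,0],1.0],
  [[0,0,0],[-13.8,-11.3,0],1.0],
  [[0,0,0],[-17.3,-14.1,0],1.0],
])

```text
t: 9.43
eef_pos: [0.4733, -0.316, 0.2478]
tool_rot: [-0.002, 0.543, 0.84, -0.0]
contact_force: [0.2, -0.0, -3.3]
gripper_width: 0.185
```

carry_out([
  [[0,0,0],[-3.4,-2.8,0],1.0],
  [[0,0,0],[-3.4,-2.8,4.0],1.0],
  [[0,0,0],[-3.4,-2.8,8.0],1.0],
  [[0,0,0],[-3.4,-2.8,12.0],1.0],
  [[0,0,0],[-3.4,-2.8,12.0],1.0],
])

```text
t: 10.05
eef_pos: [0.46, -0.3558, 0.1252]
tool_rot: [-0.005, 0.543, 0.84, 0.0]
contact_force: [-0.2, 1.1, -3.1]
gripper_width: 0.183
```

carry_out([
  [[0,0,0],[0,0,0],1.0],
  [[0,0,0],[0,0,0],1.0],
])

```text
t: 10.3
eef_pos: [0.4646, -0.3582, 0.1311]
tool_rot: [0.001, 0.543, 0.84, -0.0]
contact_force: [0.4, -0.1, -3.0]
gripper_width: 0.186
```

Run:
```python
from h import *
ts(); print(bot.get_obs()["q"].round(2))
plan([(.466,-.3575,.058,None,1,1,2)],step=2)
# casts & pot now
for c in("top","side"): bot.read_camera(c)
for r in casts(): print(np.round(r,3)[:5])
```

```text
t 10.3 tcp [ 0.4646 -0.3582  0.1311] euler [[-0.41, 0.912, 0.002], [0.912, 0.41, -0.002], [-0.003, 0.001, -1.0]] F [ 0.4 -0.1 -3. ] w 0.186
[ 0.98  0.5  -0.56  1.83  0.33  0.9   0.69]
[[[0,0,0.0],[0.0,0.0,1.8],1],[[0,0,0.0],[0.0,0.1,3.7],1],[[0,0,0.0],[0.0,0.1,5.5],1],[[0,0,0.0],[0.0,0.2,7.3],1],[[0,0,0.0],[0.0,0.2,7.3],1]]
end [ 0.4664 -0.3574  0.0581] 114.22
[ 0.45   0.115 82.543  0.175  0.77 ]
[ 4.5300e-01 -1.3100e-01  1.7611e+02  1.3400e-01  7.7000e-01]
[ 4.5800e-01 -1.1000e-02  2.2691e+01  1.2500e-01  6.4000e-01]
[ 0.4   -0.325 25.939  0.904  0.52 ]
[5.580e-01 7.000e-02 7.548e+01 3.210e-01 4.900e-01]
[ 0.557 -0.074 59.403  0.161  0.47 ]
```

carry_out([
  [[0,0,0],[0,0,1.8],1.0],
  [[0,0,0],[0,0.1,3.7],1.0],
  [[0,0,0],[0,0.1,5.5],1.0],
  [[0,0,0],[0,0.1,7.0],1.0],
  [[0,0,0],[0,0.1,7.2],1.0],
])

```text
t: 11.12
eef_pos: [0.4635, -0.3566, 0.0556]
tool_rot: [-0.001, 0.543, 0.84, 0.0]
contact_force: [-0.7, 0.7, -3.3]
gripper_width: 0.182
```

carry_out([
  [[0,0,0],[0,0,0.2],1.0],
  [[0,0,0],[0,0,0.4],1.0],
  [[0,0,0],[0,0,0.5],1.0],
  [[0,0,0],[0,0,0.5],1.0],
])

```text
t: 11.62
eef_pos: [0.465, -0.3576, 0.0543]
tool_rot: [0.001, 0.543, 0.84, -0.0]
contact_force: [-3.9, 1.1, 8.9]
gripper_width: 0.185
```

carry_out([
  [[0,0,0],[0,0,0],5.0],
  [[0,0,0],[0,0,0],5.0],
  [[0,0,0],[0,0,-4.0],5.0],
  [[0,0,0],[0,0,-9.0],7.5],
  [[0,0,0],[0,0,-14.0],7.5],
])

```text
t: 12.25
eef_pos: [0.4644, -0.3573, 0.1938]
tool_rot: [0.0, 0.543, 0.84, 0.0]
contact_force: [0.6, -0.9, 0.5]
gripper_width: 0.878
```

Run:
```python
from h import *
ts()
ims={c:bot.read_camera(c) for c in("top","side")}
for c in ims:
    for n in("pot","pot_insert","pot_slot0","lid"):
        for d in sil(n,c,2,.3): print(n,c,round(d["score"],2),np.round(d["location"],1),d["region"].sum(),np.round(back(d["location"],.12,c),3))
a=cv2.resize(ims["top"][200:290,115:225],None,fx=3.6,fy=3.6,interpolation=cv2.INTER_CUBIC);b=cv2.resize(ims["side"][265:390,200:325],None,fx=3.2,fy=3.2,interpolation=cv2.INTER_CUBIC)
c0=np.array([.4676,.3639]);y=np.radians(24.3)
for im,cam,o,k in((a,"top",(115,200),3.6),(b,"side",(200,265),3.2)):
    for r,z,col in((.09,.12,(255,0,0)),(.107,.12,(255,255,0)),(.09,.062,(0,0,255))):
        t=np.linspace(0,2*np.pi,60);P=np.c_[c0[0]+r*np.cos(t),c0[1]+r*np.sin(t),0*t+z]
        cv2.polylines(im,[np.round((proj(P,cam)+.5-o)*k).astype(int)],True,col,1)
    for ang in(60,180,300):
        u=np.array([np.cos(y+np.radians(ang)),np.sin(y+np.radians(ang))]);P=np.array([[*(c0+u*.038),.076],[*(c0+u*.09),.076]])
        cv2.polylines(im,[np.round((proj(P,cam)+.5-o)*k).astype(int)],False,(0,255,0),1)
h=max(a.shape[0],b.shape[0]);pad=lambda m:cv2.copyMakeBorder(m,0,h-m.shape[0],0,0,cv2.BORDER_CONSTANT)
cv2.imwrite("pics/p5.png",np.hstack([pad(a),pad(b)])[:,:,::-1])
```

```text
t 12.25 tcp [ 0.4644 -0.3573  0.1938] euler [[-0.41, 0.912, 0.0], [0.912, 0.41, 0.0], [0.0, 0.0, -1.0]] F [ 0.6 -0.9  0.5] w 0.878
pot top 0.92 [177.6 245.8] 2995 [0.468 0.341 0.12 ]
pot_insert top 0.64 [279.5 246. ] 181 [ 0.465 -0.015  0.12 ]
pot_insert top 0.48 [328.3 210.1] 105 [ 0.59  -0.188  0.12 ]
pot_slot0 top 0.81 [174.6 247.2] 3016 [0.463 0.352 0.12 ]
lid top 0.66 [294.7 223.4] 159 [ 0.544 -0.069  0.12 ]
lid top 0.59 [362.4 244. ] 2378 [ 0.47  -0.306  0.12 ]
pot side 0.64 [262.9 335.5] 5027 [0.447 0.396 0.12 ]
pot_insert side 0.77 [263.  334.3] 5096 [0.448 0.393 0.12 ]
pot_slot0 side 0.7 [263.  333.5] 4803 [0.449 0.39  0.12 ]
lid side 0.7 [348.7 179.6] 2306 [ 0.441 -0.259  0.12 ]
```

View pics/p5.png

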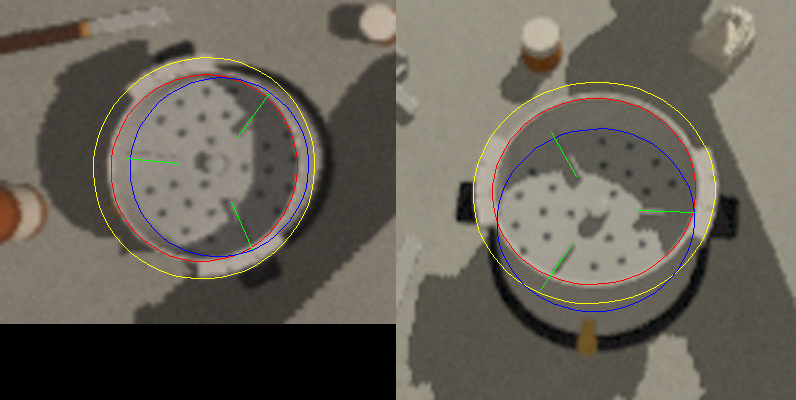

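Run:
```python
from h import *
ims={c:bot.read_camera(c) for c in("top","side")}
f=lambda m,k:cv2.convertScaleAbs(cv2.resize(m,None,fx=k,fy=k,interpolation=cv2.INTER_CUBIC),alpha=1.3)
a=f(ims["top"][217:275,142:208],6);b=f(ims["side"][292:358,228:296],5.8)
h=max(a.shape[0],b.shape[0]);pad=lambda m:cv2.copyMakeBorder(m,0,h-m.shape[0],0,0,cv2.BORDER_CONSTANT)
cv2.imwrite("pics/p6.png",np.hstack([pad(a),pad(b)])[:,:,::-1])
```

```text
(no output)
```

View pics/p6.png

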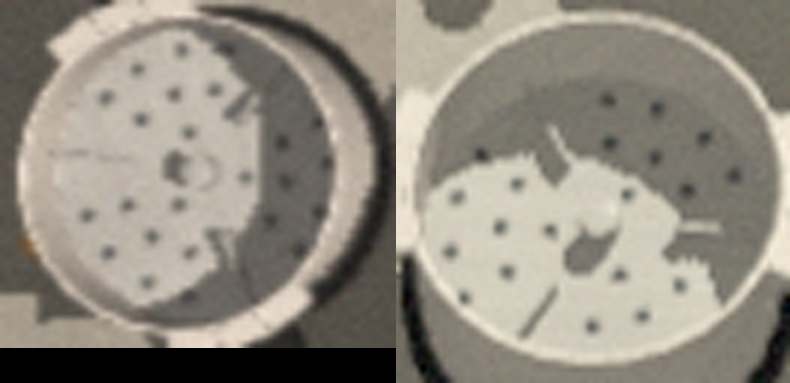

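Run:
```python
from h import *
plan([(.50,-.13,.2,100,8.5,0),(.45,.115,.12,82.5,8.5,2,4.5)])
plan([(.45,.115,.021,82.5,8.5,2,3.5)],start=(.45,.115,.12,82.5))
```

```text
[[[0,0,3.0],[3.8,2.5,-0.2],8.5],[[0,0,5.5],[7.7,5.0,-0.3],8.5],[[0,0,8.5],[11.5,7.6,-0.5],8.5],[[0,0,11.5],[15.4,10.1,-0.7],8.5],[[0,0,14.0],[19.2,12.6,-0.8],8.5]]
[[[0,0,3.0],[4.2,-0.1,1.3],8.5],[[0,0,6.0],[8.3,-0.2,2.7],8.5],[[0,0,9.0],[12.5,-0.3,4.0],8.5],[[0,0,12.0],[16.7,-0.4,5.3],8.5],[[0,0,15.0],[20.9,-0.5,6.6],8.5]]
[[[0,0,2.5],[4.0,-1.1,1.4],8.5],[[0,0,2.5],[4.0,-1.1,1.4],8.5],[[0,0,2.5],[4.0,-1.1,1.4],8.5]]
end [0.4505 0.1153 0.1195] 82.74
[[[0,0,0.0],[0.0,0.0,3.3],8.5],[[0,0,0.0],[0.0,0.0,6.6],8.5],[[0,0,0.0],[0.0,0.0,9.9],8.5],[[0,0,0.0],[0.0,0.0,9.9],8.5],[[0,0,0.0],[0.0,0.0,9.9],8.5]]
end [0.45  0.115 0.021] 82.5
```

carry_out([
  [[0,0,3],[3.8,2.5,-0.2],8.5],
  [[0,0,5.5],[7.7,5.0,-0.3],8.5],
  [[0,0,8.5],[11.5,7.6,-0.5],8.5],
  [[0,0,11.5],[15.4,10.1,-0.7],8.5],
  [[0,0,14],[19.2,12.6,-0.8],8.5],
], newtons=40)

```text
t: 13.48
eef_pos: [0.5006, -0.129, 0.2003]
tool_rot: [0.0, 0.642, 0.767, 0.0]
contact_force: [0.7, 0.0, 0.6]
gripper_width: 0.997
```

carry_out([
  [[0,0,3],[4.2,-0.1,1.3],8.5],
  [[0,0,6],[8.3,-0.2,2.7],8.5],
  [[0,0,9],[12.5,-0.3,4.0],8.5],
  [[0,0,12],[16.7,-0.4,5.3],8.5],
  [[0,0,15],[20.9,-0.5,6.6],8.5],
])

```text
t: 14.1
eef_pos: [0.4581, 0.0755, 0.1338]
tool_rot: [0.0, 0.737, 0.676, 0.0]
contact_force: [0.6, -0.1, 0.1]
gripper_width: 0.994
```

carry_out([
  [[0,0,2.5],[4.0,-1.1,1.4],8.5],
  [[0,0,2.5],[4.0,-1.1,1.4],8.5],
  [[0,0,2.5],[4.0,-1.1,1.4],8.5],
])

```text
t: 14.48
eef_pos: [0.451, 0.1147, 0.1202]
tool_rot: [0.0, 0.75, 0.661, -0.0]
contact_force: [0.1, -0.7, 0.7]
gripper_width: 0.995
```

carry_out([
  [[0,0,0],[0,0,3.3],8.5],
  [[0,0,0],[0,0,6.6],8.5],
  [[0,0,0],[0,0,9.8],8.5],
  [[0,0,0],[0,0,9.8],8.5],
  [[0,0,0],[0,0,9.8],8.5],
])

```text
t: 15.1
eef_pos: [0.4517, 0.1146, 0.0232]
tool_rot: [0.0, 0.751, 0.66, 0.0]
contact_force: [-0.2, -0.8, 0.3]
gripper_width: 0.995
```

carry_out([
  [[0,0,0],[0,0,0],4.0],
  [[0,0,0],[0,0,0],4.0],
  [[0,0,0],[0,0,0],4.0],
  [[0,0,0],[0,0,0],4.0],
])

```text
t: 15.6
eef_pos: [0.4509, 0.1151, 0.0225]
tool_rot: [0.0, 0.75, 0.661, 0.0]
contact_force: [-0.4, 0.6, -0.6]
gripper_width: 0.469
```

Run:
```python
from h import *
ts();print(bot.get_obs()["q"].round(2))
plan([(.45,.115,.19,None,4,0,4),(.4624,.3122,.19,84.3,4,3,4.5)])
plan([(.4624,.3122,.0835,84.3,4,2,3)],start=(.4624,.3122,.19,84.3))
```

```text
t 15.6 tcp [0.4509 0.1151 0.0225] euler [[0.126, 0.992, 0.0], [0.992, -0.126, -0.0], [0.0, 0.0, -1.0]] F [-0.4  0.6 -0.6] w 0.469
[ 0.07  0.52 -0.55  2.17  0.5   0.58 -0.97]
[[[0,0,0.0],[0.0,0.0,-3.4],4],[[0,0,0.0],[0.0,0.0,-6.7],4],[[0,0,0.0],[0.0,-0.1,-10.1],4],[[0,0,0.0],[0.0,-0.1,-13.4],4],[[0,0,0.0],[0.0,-0.1,-16.8],4]]
[[[0,0,-0.5],[3.9,-0.2,0.0],4],[[0,0,-0.5],[7.9,-0.5,0.0],4],[[0,0,-1.0],[11.8,-0.7,0.0],4],[[0,0,-1.5],[15.8,-1.0,0.0],4],[[0,0,-1.5],[19.7,-1.2,0.0],4]]
[[[0,0,-0.0],[0.0,0.0,0.0],4],[[0,0,-0.0],[0.0,0.0,0.0],4],[[0,0,-0.0],[0.0,0.0,0.0],4]]
end [0.4629 0.3122 0.1905] 84.24
[[[0,0,0.0],[0.0,0.0,2.7],4],[[0,0,0.0],[0.0,0.0,5.3],4],[[0,0,0.0],[0.0,0.0,8.0],4],[[0,0,0.0],[0.0,0.0,10.6],4],[[0,0,0.0],[0.0,0.0,10.6],4]]
[[[0,0,0.0],[0.0,0.0,0.1],4]]
end [0.4624 0.3122 0.083 ] 84.3
```

carry_out([
  [[0,0,0],[0,0,0],2.5],
  [[0,0,0],[0,0,0],2.5],
  [[0,0,0],[0,0,0],2.5],
])

```text
t: 15.98
eef_pos: [0.4509, 0.1151, 0.0228]
tool_rot: [0.0, 0.751, 0.661, -0.0]
contact_force: [-2.4, -1.1, 8.2]
gripper_width: 0.403
```

Run:
```python
from h import *
ts()
cv2.imwrite("pics/s7.png",cv2.resize(bot.read_camera("side")[180:320,230:380][:,:,::-1],None,fx=3.5,fy=3.5,interpolation=cv2.INTER_CUBIC))
```

```text
t 15.97 tcp [0.4509 0.1151 0.0228] euler [[0.127, 0.992, 0.0], [0.992, -0.127, -0.0], [-0.0, 0.0, -1.0]] F [-2.4 -1.1  8.2] w 0.403
```

View pics/s7.png

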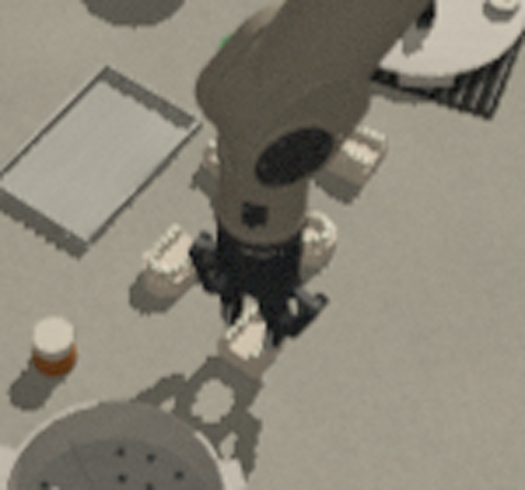

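Run:
```python
from h import *
for c in("side","top"):
    im=bot.read_camera(c)
    print(c,"tcp px",proj([.4509,.1151,.0228],c),"cast bottom center expected",proj([.45,.115,.02],c))
    for d in sil("cast1",c): print(round(d["score"],2),np.round(d["location"],1),np.round(back(d["location"],.02,c),3),d["region"].sum())
im=bot.read_camera("side");u,v=proj([.4509,.1151,.0228],"side")[0].astype(int)
a=cv2.resize(im[v-30:v+30,u-30:u+30],None,fx=10,fy=10,interpolation=cv2.INTER_CUBIC)
for z,col in((0,(0,255,0)),(.024,(255,0,0))):
    P=place(np.array([[a_,b,z] for a_,b in((-.03,-.023),(-.03,.023),(.03,.023),(.03,-.023))]),[.4509,.1151,np.radians(82.7)])
    cv2.polylines(a,[np.round((proj(P,"side")+.5-[u-30,v-30])*10).astype(int)],True,col,1)
cv2.imwrite("pics/s8.png",a[:,:,::-1])
```

```text
side tcp px [[301.463166  275.5455308]] cast bottom center expected [[301.69594719 276.0801068 ]]
0.72 [298.2 277.5] [0.458 0.125 0.02 ] 207
0.69 [335.  132.3] [ 0.608 -0.568  0.02 ] 92
0.68 [332.2 224.7] [ 0.44  -0.123  0.02 ] 168
0.62 [323.1 248.2] [ 0.43  -0.017  0.02 ] 98
0.6 [276.4 254.8] [0.56  0.076 0.02 ] 222
top tcp px [[244.61372343 249.62641451]] cast bottom center expected [[244.69824589 249.85058982]]
0.71 [257.5 219.4] [0.564 0.067 0.02 ] 168
0.67 [310.6 247.4] [ 0.457 -0.133  0.02 ] 178
0.56 [295.  224.6] [ 0.544 -0.075  0.02 ] 168
0.47 [278.9 246.5] [ 0.462 -0.013  0.02 ] 132
```

View pics/s8.png

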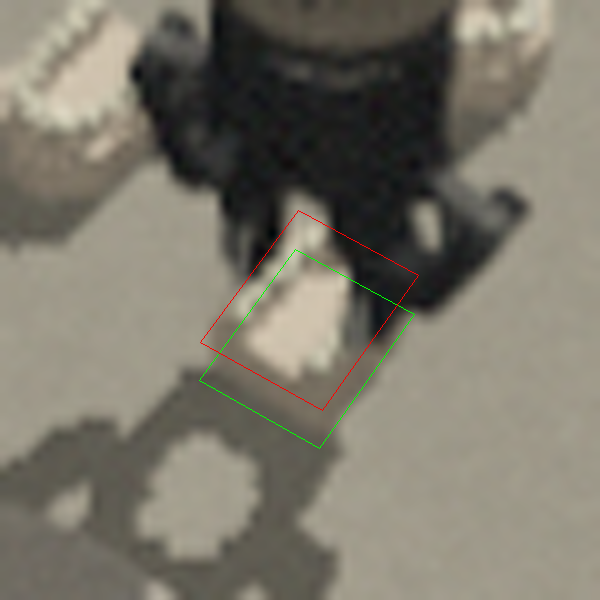

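carry_out([
  [[0,0,0],[0,0,-1],2.5],
  [[0,0,0],[0,0,-2],2.5],
  [[0,0,0],[0,0,-3],2.5],
  [[0,0,0],[0,0,-3],2.5],
])

```text
t: 16.77
eef_pos: [0.4516, 0.1152, 0.0532]
tool_rot: [0.0, 0.751, 0.661, 0.001]
contact_force: [0.5, -0.2, -2.4]
gripper_width: 0.402
```

Run:
```python
from h import *
ts()
tops=[]
for c in("side",):
    im=bot.read_camera(c);u,v=proj([.4509,.1151,.05],c)[0].astype(int)
    a=cv2.resize(im[v-30:v+30,u-30:u+30],None,fx=10,fy=10,interpolation=cv2.INTER_CUBIC)
    o=bot.get_obs()["eef_pos"]
    for z,col in((o[2]-.0228,(0,255,0)),(o[2]+.0012,(255,0,0))):
        P=place(np.array([[a_,b,z] for a_,b in((-.03,-.023),(-.03,.023),(.03,.023),(.03,-.023))]),[o[0],o[1],np.radians(82.7)])
        cv2.polylines(a,[np.round((proj(P,c)+.5-[u-30,v-30])*10).astype(int)],True,col,1)
    tops.append(a)
cv2.imwrite("pics/s9.png",tops[0][:,:,::-1])
```

```text
t 16.77 tcp [0.4516 0.1152 0.0532] euler [[0.127, 0.992, 0.002], [0.992, -0.127, 0.0], [0.001, 0.002, -1.0]] F [ 0.5 -0.2 -2.4] w 0.402
```

View pics/s9.png

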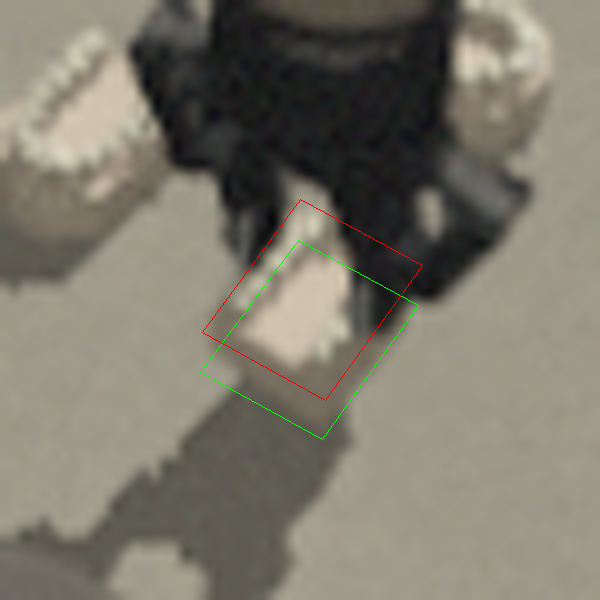

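Run:
```python
from h import *
plan([(.452,.115,.19,None,2.5,0,4.5),(.4624,.3122,.19,84.3,2.5,3,4.5)])
plan([(.4624,.3122,.0865,84.3,2.5,1,3)],start=(.4624,.3122,.19,84.3))
```

```text
[[[0,0,0.0],[0.0,0.0,-3.4],2.5],[[0,0,0.0],[0.0,0.0,-6.9],2.5],[[0,0,0.0],[0.0,0.1,-10.3],2.5],[[0,0,0.0],[0.0,0.1,-13.7],2.5],[[0,0,-0.5],[3.9,-0.2,-13.7],2.5]]
[[[0,0,-0.0],[4.0,-0.3,0.0],2.5],[[0,0,-0.5],[7.9,-0.5,0.0],2.5],[[0,0,-1.0],[11.9,-0.8,0.0],2.5],[[0,0,-1.0],[15.8,-1.1,0.0],2.5],[[0,0,-1.0],[15.8,-1.1,0.0],2.5]]
[[[0,0,-0.0],[0.0,0.0,0.0],2.5],[[0,0,-0.0],[0.0,0.0,0.0],2.5]]
end [0.462  0.3121 0.1898] 84.21
[[[0,0,0.0],[0.0,0.0,2.6],2.5],[[0,0,0.0],[0.0,0.0,5.2],2.5],[[0,0,0.0],[0.0,0.0,7.8],2.5],[[0,0,0.0],[0.0,0.0,10.4],2.5],[[0,0,0.0],[0.0,0.0,10.4],2.5]]
end [0.4624 0.3122 0.086 ] 84.3
```

carry_out([
  [[0,0,0],[0,0,-3.4],2.5],
  [[0,0,0],[0,0,-6.9],2.5],
  [[0,0,0],[0,0.1,-10.3],2.5],
  [[0,0,0],[0,0.1,-13.7],2.5],
  [[0,0,-0.5],[3.9,-0.2,-13.7],2.5],
])

```text
t: 17.45
eef_pos: [0.4557, 0.1518, 0.1912]
tool_rot: [0.002, 0.75, 0.662, 0.001]
contact_force: [0.9, 1.0, -1.8]
gripper_width: 0.398
```

carry_out([
  [[0,0,0],[4.0,-0.3,0],2.5],
  [[0,0,-0.5],[7.9,-0.5,0],2.5],
  [[0,0,-1],[11.9,-0.8,0],2.5],
  [[0,0,-1],[15.8,-1.1,0],2.5],
  [[0,0,-1],[15.8,-1.1,0],2.5],
])

```text
t: 18.08
eef_pos: [0.4602, 0.3157, 0.189]
tool_rot: [-0.001, 0.74, 0.672, 0.0]
contact_force: [-0.4, -1.2, -1.4]
gripper_width: 0.406
```

carry_out([
  [[0,0,0],[0,0,0],2.5],
  [[0,0,0],[0,0,0],2.5],
])

```text
t: 18.32
eef_pos: [0.4618, 0.3106, 0.1889]
tool_rot: [0.0, 0.742, 0.67, -0.001]
contact_force: [-0.1, -0.6, -1.7]
gripper_width: 0.402
```

carry_out([
  [[0,0,0],[0,0,2.6],2.5],
  [[0,0,0],[0,0,5.2],2.5],
  [[0,0,0],[0,0,7.8],2.5],
  [[0,0,0],[0,0,10.2],2.5],
  [[0,0,0],[0,0,10.2],2.5],
])

```text
t: 18.95
eef_pos: [0.461, 0.3104, 0.086]
tool_rot: [0.0, 0.742, 0.67, -0.002]
contact_force: [0.1, 1.2, -1.9]
gripper_width: 0.4
```

carry_out([
  [[0,0,0],[0,0,0.2],2.5],
  [[0,0,0],[0,0,0.3],2.5],
  [[0,0,0],[0,0,0.3],2.5],
])

```text
t: 19.32
eef_pos: [0.4618, 0.3123, 0.0849]
tool_rot: [0.0, 0.742, 0.671, 0.0]
contact_force: [0.2, 0.4, -2.2]
gripper_width: 0.399
```

carry_out([
  [[0,0,0],[0,0,0.1],2.5],
  [[0,0,0],[0,0,0.2],2.5],
  [[0,0,0],[0,0,0.2],2.5],
])

```text
t: 19.7
eef_pos: [0.4619, 0.3125, 0.0835]
tool_rot: [0.0, 0.742, 0.671, 0.0]
contact_force: [-1.8, -1.9, 8.7]
gripper_width: 0.402
```

carry_out([
  [[0,0,0],[0,0,0.1],2.5],
  [[0,0,0],[0,0,0.2],2.5],
  [[0,0,0],[0,0,0.2],2.5],
])

```text
t: 20.08
eef_pos: [0.4621, 0.3126, 0.0832]
tool_rot: [0.001, 0.742, 0.67, 0.001]
contact_force: [-4.4, -6.1, 26.5]
gripper_width: 0.395
```

carry_out([
  [[0,0,0],[0,0,-0.2],2.5],
  [[0,0,0],[0,0,-0.2],4.8],
  [[0,0,0],[0,0,-0.2],4.8],
  [[0,0,0],[0,0,-0.2],4.8],
])

```text
t: 20.58
eef_pos: [0.4614, 0.3121, 0.082]
tool_rot: [-0.0, 0.742, 0.671, -0.0]
contact_force: [-0.4, -0.6, -0.5]
gripper_width: 0.565
```

carry_out([
  [[0,0,0],[0,0,-1],4.8],
  [[0,0,0],[0,0,-4],4.8],
  [[0,0,0],[0,0,-8],4.8],
  [[0,0,0],[0,0,-11],4.8],
])

```text
t: 21.08
eef_pos: [0.4617, 0.3127, 0.1946]
tool_rot: [0.0, 0.742, 0.671, 0.001]
contact_force: [0.1, 0.8, -0.0]
gripper_width: 0.562
```

Run:
```python
from h import *
ts()
plan([(.558,.07,.12,75.5,8.5,3)])
plan([(.558,.07,.018,75.5,8.5,2,3.5)],start=(.558,.07,.12,75.5))
```

```text
t 21.07 tcp [0.4617 0.3127 0.1946] euler [[0.1, 0.995, 0.001], [0.995, -0.1, 0.001], [0.001, 0.001, -1.0]] F [ 0.1  0.8 -0. ] w 0.562
[[[0,0,1.5],[-3.9,2.0,1.2],8.5],[[0,0,3.0],[-7.7,4.0,2.5],8.5],[[0,0,4.5],[-11.6,6.0,3.7],8.5],[[0,0,6.0],[-15.5,8.0,5.0],8.5],[[0,0,7.5],[-19.3,10.0,6.2],8.5]]
[[[0,0,1.0],[-3.6,2.5,1.3],8.5],[[0,0,1.0],[-3.6,2.5,1.3],8.5],[[0,0,1.0],[-3.6,2.5,1.3],8.5],[[0,0,1.0],[-3.6,2.5,1.3],8.5]]
end [0.5579 0.0699 0.1196] 75.75
[[[0,0,0.0],[0.0,0.0,3.4],8.5],[[0,0,0.0],[0.0,0.0,6.8],8.5],[[0,0,0.0],[0.0,0.0,10.2],8.5],[[0,0,0.0],[0.0,0.0,10.2],8.5],[[0,0,0.0],[0.0,0.0,10.2],8.5]]
end [0.558 0.07  0.018] 75.5
```

Run:
```python
from h import *
for c in("top","side"): bot.read_camera(c)
for r in casts(): print(np.round(r,3)[:6])
print("in pot:")
for c in("top","side"):
    for d in sil("cast1",c,smin=.15):
        p=back(d["location"],.085,c)
        if np.hypot(p[0]-.4676,p[1]-.3639)<.09: print(c,round(d["score"],2),p.round(3),fit(CAST+[0,0,.062],{c:d["region"]},[p[0],p[1],1.47]))
```

```text
[ 4.5500e-01 -1.2000e-02  2.3577e+01  1.2500e-01  6.2000e-01  2.0000e+00]
[ 4.53000e-01 -1.31000e-01  1.75839e+02  1.68000e-01  5.60000e-01
  2.00000e+00]
[ 0.528  0.322 11.742  0.803  0.53   1.   ]
[5.5900e-01 7.1000e-02 7.3147e+01 1.3500e-01 4.8000e-01 1.0000e+00]
[ 0.465  0.327 78.973  0.214  0.45   1.   ]
[ 0.556 -0.072 57.529  0.254  0.44   1.   ]
in pot:
top 0.53 [0.521 0.316 0.085] (array([0.51593012, 0.29754188, 3.79603223]), np.float64(0.786))
top 0.45 [0.463 0.315 0.085] (array([0.46468592, 0.30917553, 4.54793154]), np.float64(0.272))
side 0.72 [0.464 0.309 0.085] (array([0.46030576, 0.30881154, 4.61908519]), np.float64(0.052))
```

carry_out([
  [[0,0,1.5],[-3.9,2.0,1.2],8.5],
  [[0,0,3],[-7.7,4.0,2.5],8.5],
  [[0,0,4.5],[-11.6,6.0,3.7],8.5],
  [[0,0,6],[-15.5,8.0,5.0],8.5],
  [[0,0,7.5],[-19.3,10.0,6.2],8.5],
])

```text
t: 22.0
eef_pos: [0.5412, 0.1085, 0.1287]
tool_rot: [-0.001, 0.784, 0.62, -0.001]
contact_force: [0.7, 0.6, 0.4]
gripper_width: 0.993
```

carry_out([
  [[0,0,1],[-3.6,2.5,1.3],8.5],
  [[0,0,1],[-3.6,2.5,1.3],8.5],
  [[0,0,1],[-3.6,2.5,1.3],8.5],
  [[0,0,1],[-3.6,2.5,1.3],8.5],
])

```text
t: 22.5
eef_pos: [0.5572, 0.071, 0.1173]
tool_rot: [-0.0, 0.789, 0.615, 0.0]
contact_force: [0.9, 0.2, -0.1]
gripper_width: 0.997
```

carry_out([
  [[0,0,0],[0,0,3.4],8.5],
  [[0,0,0],[0,0,6.8],8.5],
  [[0,0,0],[0,0,9.9],8.5],
  [[0,0,0],[0,0,9.9],8.5],
  [[0,0,0],[0,0,9.9],8.5],
])

```text
t: 23.12
eef_pos: [0.5583, 0.0704, 0.0195]
tool_rot: [0.0, 0.789, 0.614, 0.001]
contact_force: [0.6, -0.2, 0.8]
gripper_width: 0.996
```

carry_out([
  [[0,0,0],[0,0,0],2.5],
  [[0,0,0],[0,0,0],2.5],
  [[0,0,0],[0,0,0],2.5],
  [[0,0,0],[0,0,0],2.5],
  [[0,0,0],[0,0,0],2.5],
])

```text
t: 23.75
eef_pos: [0.5575, 0.0695, 0.0193]
tool_rot: [0.0, 0.789, 0.614, -0.0]
contact_force: [-4.1, -1.5, 9.5]
gripper_width: 0.404
```

Run:
```python
from h import *
ts()
o=bot.get_obs()["eef_pos"]
plan([(*o[:2],.19,None,2.5,0,4),(.4254,.3942,.19,144.3,2.5,4,4.5)])
```

```text
t 23.75 tcp [0.5575 0.0695 0.0193] euler [[0.247, 0.969, -0.0], [0.969, -0.247, -0.0], [-0.0, 0.0, -1.0]] F [-4.1 -1.5  9.5] w 0.404
[[[0,0,0.0],[0.0,0.0,-3.4],2.5],[[0,0,0.0],[0.0,0.0,-6.8],2.5],[[0,0,0.0],[0.0,0.0,-10.2],2.5],[[0,0,0.0],[0.0,0.0,-13.7],2.5],[[0,0,0.0],[0.0,0.0,-17.1],2.5]]
[[[0,0,-8.5],[3.5,-2.6,0.0],2.5],[[0,0,-17.0],[7.1,-5.2,0.0],2.5],[[0,0,-25.5],[10.6,-7.8,0.0],2.5],[[0,0,-34.5],[14.1,-10.4,0.0],2.5],[[0,0,-43.0],[17.6,-13.0,0.0],2.5]]
[[[0,0,-8.5],[4.4,0.5,0.0],2.5],[[0,0,-17.0],[8.7,1.0,0.0],2.5],[[0,0,-25.5],[13.1,1.5,0.0],2.5],[[0,0,-25.5],[13.1,1.5,0.0],2.5],[[0,0,-25.5],[13.1,1.5,0.0],2.5]]
[[[0,0,-0.0],[0.0,0.0,0.0],2.5],[[0,0,-0.0],[0.0,0.0,0.0],2.5]]
end [0.4251 0.3942 0.1903] 144.22
```

carry_out([
  [[0,0,0],[0,0,-3.4],2.5],
  [[0,0,0],[0,0,-6.8],2.5],
  [[0,0,0],[0,0,-10.2],2.5],
  [[0,0,0],[0,0,-13.7],2.5],
  [[0,0,0],[0,0,-17.1],2.5],
])

```text
t: 24.38
eef_pos: [0.5573, 0.0691, 0.1905]
tool_rot: [0.0, 0.789, 0.614, -0.0]
contact_force: [0.4, 0.1, -0.5]
gripper_width: 0.406
```

carry_out([
  [[0,0,-8.5],[3.5,-2.6,0],2.5],
  [[0,0,-17],[7.1,-5.2,0],2.5],
  [[0,0,-25.5],[10.6,-7.8,0],2.5],
  [[0,0,-34.5],[14.1,-10.4,0],2.5],
  [[0,0,-43],[17.6,-13.0,0],2.5],
])

```text
t: 25.0
eef_pos: [0.4743, 0.2728, 0.1894]
tool_rot: [0.0, 0.508, 0.862, -0.0]
contact_force: [1.1, -0.1, -1.8]
gripper_width: 0.407
```

carry_out([
  [[0,0,-8.5],[4.4,0.5,0],2.5],
  [[0,0,-17],[8.7,1.0,0],2.5],
  [[0,0,-25.5],[13.1,1.5,0],2.5],
  [[0,0,-25.5],[13.1,1.5,0],2.5],
  [[0,0,-25.5],[13.1,1.5,0],2.5],
])

```text
t: 25.62
eef_pos: [0.4255, 0.3933, 0.189]
tool_rot: [0.0, 0.308, 0.952, -0.001]
contact_force: [0.5, -0.3, -1.3]
gripper_width: 0.411
```

carry_out([
  [[0,0,0],[0,0,0],2.5],
  [[0,0,0],[0,0,0],2.5],
])

```text
t: 25.88
eef_pos: [0.426, 0.3929, 0.1892]
tool_rot: [0.0, 0.308, 0.951, -0.0]
contact_force: [-0.3, 0.4, -1.9]
gripper_width: 0.403
```

Run:
```python
from h import *
ts()
plan([(.4254,.3942,.084,144.3,2.5,1,2.8)])
```

```text
t 25.88 tcp [0.426  0.3929 0.1892] euler [[-0.81, 0.586, 0.0], [0.586, 0.81, -0.001], [-0.001, -0.0, -1.0]] F [-0.3  0.4 -1.9] w 0.403
[[[0,0,-0.0],[0.0,0.0,2.6],2.5],[[0,0,-0.0],[0.1,0.0,5.3],2.5],[[0,0,-0.0],[0.1,0.1,7.9],2.5],[[0,0,-0.0],[0.1,0.1,10.5],2.5],[[0,0,-0.0],[0.1,0.1,10.5],2.5]]
end [0.4258 0.3943 0.0842] 144.1
```

carry_out([
  [[0,0,0],[0,0,2.6],2.5],
  [[0,0,0],[0.1,0,5.3],2.5],
  [[0,0,0],[0.1,0.1,7.9],2.5],
  [[0,0,0],[0.1,0.1,10.4],2.5],
  [[0,0,0],[0.1,0.1,10.4],2.5],
])

```text
t: 26.5
eef_pos: [0.4247, 0.394, 0.0839]
tool_rot: [-0.001, 0.308, 0.952, -0.001]
contact_force: [-0.9, -0.2, -0.0]
gripper_width: 0.404
```

carry_out([
  [[0,0,0],[0,0,0.1],2.5],
  [[0,0,0],[0,0,0.3],2.5],
  [[0,0,0],[0,0,0.3],2.5],
])

```text
t: 26.88
eef_pos: [0.4253, 0.3956, 0.0829]
tool_rot: [0.0, 0.307, 0.952, 0.0]
contact_force: [-0.6, -0.3, -2.3]
gripper_width: 0.407
```

carry_out([
  [[0,0,0],[0,0,0.1],2.5],
  [[0,0,0],[0,0,0.2],2.5],
  [[0,0,0],[0,0,0.2],2.5],
])

```text
t: 27.25
eef_pos: [0.4253, 0.3956, 0.0814]
tool_rot: [0.001, 0.307, 0.952, 0.0]
contact_force: [-1.1, -3.0, 8.4]
gripper_width: 0.406
```

carry_out([
  [[0,0,0],[0,0,0],4.8],
  [[0,0,0],[0,0,0],4.8],
  [[0,0,0],[0,0,0],4.8],
  [[0,0,0],[0,0,-1],4.8],
  [[0,0,0],[0,0,-5],4.8],
])

```text
t: 27.88
eef_pos: [0.4241, 0.3942, 0.1294]
tool_rot: [-0.001, 0.307, 0.952, -0.002]
contact_force: [0.4, 0.3, 0.8]
gripper_width: 0.557
```

carry_out([
  [[0,0,0],[0,0,-3],4.8],
  [[0,0,0],[0,0,-7],4.8],
])

```text
t: 28.12
eef_pos: [0.4247, 0.3952, 0.2015]
tool_rot: [-0.0, 0.307, 0.952, -0.0]
contact_force: [1.1, 0.6, 0.2]
gripper_width: 0.561
```

Run:
```python
from h import *
ts(); print(bot.get_obs()["q"].round(2))
for c in("top","side"): bot.read_camera(c)
for r in casts(): print(np.round(r,3)[:6])
print("in pot:")
for c in("top","side"):
    for d in sil("cast1",c,smin=.15):
        p=back(d["location"],.085,c)
        if np.hypot(p[0]-.4676,p[1]-.3639)<.09: print(c,round(d["score"],2),p.round(3),fit(CAST+[0,0,.062],{c:d["region"]},[p[0],p[1],1.47]))
plan([(.50,.2,.2,84,8.5,0,5),(.456,-.012,.13,23,8.5,3,4.5)])
```

```text
t 28.12 tcp [0.4247 0.3952 0.2015] euler [[-0.812, 0.584, -0.001], [0.584, 0.812, -0.0], [0.0, -0.001, -1.0]] F [1.1 0.6 0.2] w 0.561
[-0.13  0.53 -0.98  1.77  0.49  1.11 -0.32]
[  0.434   0.41  150.11    0.151   0.67    1.   ]
[ 0.555 -0.073 65.781  0.169  0.65   1.   ]
[ 4.53000e-01 -1.31000e-01  1.78428e+02  1.26000e-01  5.40000e-01
  2.00000e+00]
[ 0.462  0.329 89.554  0.145  0.52   1.   ]
[ 4.5600e-01 -1.2000e-02  2.1822e+01  1.1200e-01  4.4000e-01  2.0000e+00]
in pot:
top 0.67 [0.434 0.394 0.085] (array([0.4290086 , 0.39723135, 2.53546606]), np.float64(0.201))
top 0.52 [0.461 0.317 0.085] (array([0.4641828 , 0.31126607, 4.62054293]), np.float64(0.106))
side 0.52 [0.441 0.391 0.085] (array([0.42718558, 0.39256959, 2.4281942 ]), np.float64(0.452))
[[[0,0,8.5],[-2.5,-1.6,0.0],8.5],[[0,0,17.0],[-5.0,-3.3,0.0],8.5],[[0,0,26.0],[-7.5,-4.9,0.0],8.5],[[0,0,34.5],[-10.0,-6.5,0.0],8.5],[[0,0,43.0],[-12.5,-8.2,0.0],8.5]]
[[[0,0,8.5],[-2.9,0.5,0.0],8.5],[[0,0,17.0],[-5.8,1.1,0.0],8.5],[[0,0,25.5],[-8.7,-0.1,1.0],8.5],[[0,0,34.5],[-11.5,-1.3,2.0],8.5],[[0,0,43.0],[-14.4,-2.5,3.0],8.5]]
[[[0,0,9.0],[-2.9,1.0,1.0],8.5],[[0,0,17.5],[-5.8,2.1,2.0],8.5],[[0,0,26.5],[-8.7,3.1,3.0],8.5],[[0,0,35.0],[-11.7,4.2,4.0],8.5],[[0,0,35.0],[-11.7,4.2,4.0],8.5]]
[[[0,0,0.0],[0.0,0.0,0.0],8.5],[[0,0,0.0],[0.0,0.0,0.0],8.5]]
end [ 0.4559 -0.0125  0.1296] 23.22
```

carry_out([
  [[0,0,8.5],[-2.5,-1.6,0],8.5],
  [[0,0,17],[-5.0,-3.3,0],8.5],
  [[0,0,26],[-7.5,-4.9,0],8.5],
  [[0,0,34.5],[-10.0,-6.5,0],8.5],
  [[0,0,43],[-12.5,-8.2,0],8.5],
])

```text
t: 29.05
eef_pos: [0.4782, 0.2544, 0.1991]
tool_rot: [-0.0, 0.636, 0.771, -0.001]
contact_force: [-0.4, -0.7, 0.3]
gripper_width: 0.994
```

carry_out([
  [[0,0,8.5],[-2.9,0.5,0],8.5],
  [[0,0,17],[-5.8,1.1,0],8.5],
  [[0,0,25.5],[-8.7,-0.1,1.0],8.5],
  [[0,0,34.5],[-11.5,-1.3,2.0],8.5],
  [[0,0,43],[-14.4,-2.5,3.0],8.5],
])

```text
t: 29.68
eef_pos: [0.481, 0.1085, 0.169]
tool_rot: [-0.0, 0.875, 0.484, -0.001]
contact_force: [0.5, -0.0, -0.3]
gripper_width: 0.995
```

carry_out([
  [[0,0,9],[-2.9,1.0,1.0],8.5],
  [[0,0,17.5],[-5.8,2.1,2.0],8.5],
  [[0,0,26.5],[-8.7,3.1,3.0],8.5],
  [[0,0,35],[-11.7,4.2,4.0],8.5],
  [[0,0,35],[-11.7,4.2,4.0],8.5],
])

```text
t: 30.3
eef_pos: [0.454, -0.0144, 0.1286]
tool_rot: [0.0, 0.98, 0.199, -0.002]
contact_force: [0.0, 0.0, 0.3]
gripper_width: 1.002
```

carry_out([
  [[0,0,0],[0,0,0],8.5],
  [[0,0,0],[0,0,0],8.5],
])

```text
t: 30.55
eef_pos: [0.4564, -0.0107, 0.1304]
tool_rot: [-0.0, 0.979, 0.203, 0.0]
contact_force: [0.8, -0.0, 0.6]
gripper_width: 0.996
```

Run:
```python
from h import *
ts()
plan([(.456,-.012,.019,22.5,8.5,1,3.8)])
```

```text
t 30.55 tcp [ 0.4564 -0.0107  0.1304] euler [[0.918, 0.397, 0.0], [0.397, -0.918, 0.001], [0.001, -0.0, -1.0]] F [ 0.8 -0.   0.6] w 0.996
[[[0,0,0.5],[0.0,0.0,3.7],8.5],[[0,0,0.5],[-0.1,0.1,7.4],8.5],[[0,0,1.0],[-0.1,0.1,11.1],8.5],[[0,0,1.0],[-0.1,0.1,11.1],8.5]]
end [ 0.4559 -0.012   0.0194] 22.37
```

Cast is at the expected place; gripping and lifting it.

carry_out([
  [[0,0,0.5],[0,0,3.7],8.5],
  [[0,0,0.5],[0,0.1,7.4],8.5],
  [[0,0,1],[0,0.1,11.1],8.5],
  [[0,0,1],[0,0.1,11.1],8.5],
  [[0,0,1],[0,0.1,11.1],8.5],
])

```text
t: 31.18
eef_pos: [0.4574, -0.0121, 0.0203]
tool_rot: [-0.0, 0.981, 0.193, 0.001]
contact_force: [-0.5, -0.0, 0.1]
gripper_width: 0.997
```

carry_out([
  [[0,0,0],[0,0,0],2.5],
  [[0,0,0],[0,0,0],2.5],
  [[0,0,0],[0,0,0],2.5],
  [[0,0,0],[0,0,0],2.5],
  [[0,0,0],[0,0,0],2.5],
])

```text
t: 31.8
eef_pos: [0.457, -0.0128, 0.0202]
tool_rot: [0.0, 0.981, 0.193, 0.001]
contact_force: [-2.5, 0.1, 9.9]
gripper_width: 0.407
```

Run:
```python
from h import *
ts()
o=bot.get_obs()["eef_pos"]
plan([(*o[:2],.19,None,2.5,0,4.5),(.515,.3853,.19,24.3,2.5,4,4.8)])
```

```text
t 31.8 tcp [ 0.457  -0.0128  0.0202] euler [[0.926, 0.378, 0.001], [0.378, -0.926, -0.0], [0.001, 0.001, -1.0]] F [-2.5  0.1  9.9] w 0.407
[[[0,0,0.0],[0.0,0.0,-4.2],2.5],[[0,0,0.0],[0.0,0.0,-8.5],2.5],[[0,0,0.0],[0.0,0.0,-12.7],2.5],[[0,0,0.0],[0.0,0.0,-17.0],2.5],[[0,0,-0.0],[2.3,-3.9,-17.0],2.5]]
[[[0,0,-0.5],[2.2,-3.8,0.0],2.5],[[0,0,-0.5],[4.5,-7.7,0.0],2.5],[[0,0,-1.0],[6.8,-11.5,0.0],2.5],[[0,0,-1.0],[9.0,-15.4,0.0],2.5],[[0,0,-1.5],[11.3,-19.2,0.0],2.5]]
[[[0,0,-0.0],[2.4,-3.8,0.0],2.5],[[0,0,-0.5],[4.8,-7.6,0.0],2.5],[[0,0,-0.5],[7.1,-11.4,0.0],2.5],[[0,0,-0.5],[7.1,-11.4,0.0],2.5],[[0,0,-0.5],[7.1,-11.4,0.0],2.5]]
[[[0,0,-0.0],[0.0,0.0,0.0],2.5],[[0,0,-0.0],[0.0,0.0,0.0],2.5]]
end [0.5147 0.3854 0.1902] 24.22
```

carry_out([
  [[0,0,0],[0,0,-4.2],2.5],
  [[0,0,0],[0,0,-8.5],2.5],
  [[0,0,0],[0,0,-12.7],2.5],
  [[0,0,0],[0,0,-17],2.5],
  [[0,0,0],[2.3,-3.9,-17],2.5],
])

```text
t: 32.42
eef_pos: [0.4651, 0.0293, 0.1925]
tool_rot: [0.002, 0.982, 0.189, 0.003]
contact_force: [0.7, 0.5, -1.0]
gripper_width: 0.406
```

carry_out([
  [[0,0,-0.5],[2.2,-3.8,0],2.5],
  [[0,0,-0.5],[4.5,-7.7,0],2.5],
  [[0,0,-1],[6.8,-11.5,0],2.5],
  [[0,0,-1],[9.0,-15.4,0],2.5],
  [[0,0,-1.5],[11.3,-19.2,0],2.5],
])

```text
t: 33.05
eef_pos: [0.4948, 0.2535, 0.1892]
tool_rot: [0.0, 0.979, 0.206, -0.0]
contact_force: [0.3, 0.1, -0.6]
gripper_width: 0.403
```

carry_out([
  [[0,0,0],[2.4,-3.8,0],2.5],
  [[0,0,-0.5],[4.8,-7.6,0],2.5],
  [[0,0,-0.5],[7.1,-11.4,0],2.5],
  [[0,0,-0.5],[7.1,-11.4,0],2.5],
  [[0,0,-0.5],[7.1,-11.4,0],2.5],
])

```text
t: 33.67
eef_pos: [0.5139, 0.3845, 0.1887]
tool_rot: [0.001, 0.978, 0.21, -0.001]
contact_force: [-0.9, -0.7, -0.9]
gripper_width: 0.401
```

carry_out([
  [[0,0,0],[0,0,0],2.5],
  [[0,0,0],[0,0,0],2.5],
])

```text
t: 33.92
eef_pos: [0.5146, 0.3842, 0.1894]
tool_rot: [0.0, 0.978, 0.209, 0.0]
contact_force: [0.2, -0.4, -1.0]
gripper_width: 0.41
```

Run:
```python
from h import *
ts()
plan([(.515,.3853,.0845,24.3,2.5,1,2.8)])
```

```text
t 33.92 tcp [0.5146 0.3842 0.1894] euler [[0.913, 0.409, 0.0], [0.409, -0.913, -0.001], [-0.0, 0.001, -1.0]] F [ 0.2 -0.4 -1. ] w 0.41
[[[0,0,-0.0],[0.0,0.0,2.6],2.5],[[0,0,-0.0],[0.0,0.0,5.2],2.5],[[0,0,-0.0],[0.1,-0.1,7.9],2.5],[[0,0,-0.0],[0.1,-0.1,10.5],2.5],[[0,0,-0.0],[0.1,-0.1,10.5],2.5]]
end [0.5151 0.3855 0.0844] 24.14
```

carry_out([
  [[0,0,0],[0,0,2.6],2.5],
  [[0,0,0],[0,0,5.2],2.5],
  [[0,0,0],[0.1,-0.1,7.9],2.5],
  [[0,0,0],[0.1,-0.1,10.4],2.5],
  [[0,0,0],[0.1,-0.1,10.4],2.5],
])

```text
t: 34.55
eef_pos: [0.5141, 0.3856, 0.0841]
tool_rot: [0.001, 0.978, 0.21, -0.001]
contact_force: [-0.7, 0.2, -1.3]
gripper_width: 0.405
```

carry_out([
  [[0,0,0],[0,0,0.2],2.5],
  [[0,0,0],[0,0,0.4],2.5],
  [[0,0,0],[0,0,0.4],2.5],
])

```text
t: 34.92
eef_pos: [0.5149, 0.3868, 0.0819]
tool_rot: [-0.0, 0.978, 0.21, 0.0]
contact_force: [-0.5, -0.7, -0.8]
gripper_width: 0.404
```

carry_out([
  [[0,0,0],[0,0,0.1],2.5],
  [[0,0,0],[0,0,0.1],2.5],
  [[0,0,0],[0,0,0.1],4.8],
  [[0,0,0],[0,0,0.1],4.8],
  [[0,0,0],[0,0,0.1],4.8],
])

```text
t: 35.55
eef_pos: [0.5146, 0.3868, 0.0802]
tool_rot: [0.0, 0.978, 0.21, -0.0]
contact_force: [0.1, -1.2, -0.4]
gripper_width: 0.563
```

carry_out([
  [[0,0,0],[0,0,-1],4.8],
  [[0,0,0],[0,0,-5],4.8],
  [[0,0,0],[0,0,-9],4.8],
  [[0,0,0],[0,0,-12],4.8],
])

```text
t: 36.05
eef_pos: [0.5149, 0.3874, 0.203]
tool_rot: [-0.001, 0.978, 0.21, 0.001]
contact_force: [0.3, -0.2, 0.8]
gripper_width: 0.564
```

Run:
```python
from h import *
ts()
for c in("top","side"): bot.read_camera(c)
for r in casts(): print(np.round(r,3)[:6])
print("in pot:")
for c in("top","side"):
    for d in sil("cast1",c,smin=.15):
        p=back(d["location"],.085,c)
        if np.hypot(p[0]-.4676,p[1]-.3639)<.09: print(c,round(d["score"],2),p.round(3),fit(CAST+[0,0,.062],{c:d["region"]},[p[0],p[1],1.47]))
plan([(.555,-.0725,.13,59,8.5,3,5.2)])
```

```text
t 36.05 tcp [0.5149 0.3874 0.203 ] euler [[0.912, 0.411, 0.002], [0.411, -0.912, 0.002], [0.002, -0.001, -1.0]] F [ 0.3 -0.2  0.8] w 0.564
[ 4.55000e-01 -1.31000e-01  1.77773e+02  1.56000e-01  7.40000e-01
  2.00000e+00]
[ 0.555 -0.075 49.312  0.154  0.67   1.   ]
[ 0.465  0.329 83.707  0.133  0.51   1.   ]
[0.517 0.403 0.821 0.419 0.47  1.   ]
in pot:
top 0.51 [0.461 0.312 0.085] (array([0.46447742, 0.30950419, 4.56644838]), np.float64(0.159))
top 0.47 [0.511 0.379 0.085] (array([0.51053512, 0.38396265, 2.1857024 ]), np.float64(0.545))
side 0.9 [0.459 0.32  0.085] (array([0.46012644, 0.30883416, 4.57529455]), np.float64(0.064))
side 0.7 [0.514 0.382 0.085] (array([0.51198169, 0.38456635, 3.58566398]), np.float64(0.082))
side 0.49 [0.428 0.392 0.085] (array([0.42643629, 0.39437484, 2.49238237]), np.float64(0.393))
[[[0,0,-4.0],[-1.7,4.8,0.8],8.5],[[0,0,-7.5],[-3.4,9.7,1.5],8.5],[[0,0,-11.5],[-5.0,14.5,2.3],8.5],[[0,0,-15.5],[-6.7,19.3,3.1],8.5],[[0,0,-19.5],[-8.4,24.2,3.9],8.5]]
[[[0,0,-3.5],[-3.2,4.0,0.7],8.5],[[0,0,-7.5],[-6.4,8.0,1.5],8.5],[[0,0,-11.5],[-9.6,12.0,2.3],8.5],[[0,0,-15.5],[-12.8,16.0,3.0],8.5],[[0,0,-15.5],[-12.8,16.0,3.0],8.5]]
[[[0,0,0.0],[0.0,0.0,0.0],8.5],[[0,0,0.0],[0.0,0.0,0.0],8.5]]
end [ 0.555  -0.0731  0.1304] 59.23
```

carry_out([
  [[0,0,-4],[-1.7,4.8,0.8],8.5],
  [[0,0,-7.5],[-3.4,9.7,1.5],8.5],
  [[0,0,-11.5],[-5.0,14.5,2.3],8.5],
  [[0,0,-15.5],[-6.7,19.3,3.1],8.5],
  [[0,0,-19.5],[-8.4,24.2,3.9],8.5],
])

```text
t: 36.98
eef_pos: [0.5366, 0.1297, 0.16]
tool_rot: [-0.0, 0.928, 0.374, -0.001]
contact_force: [0.9, -0.5, -0.4]
gripper_width: 0.997
```

carry_out([
  [[0,0,-3.5],[-3.2,4.0,0.7],8.5],
  [[0,0,-7],[-6.4,8.0,1.5],8.5],
  [[0,0,-10],[-9.6,12.0,2.3],8.5],
  [[0,0,-13.5],[-12.8,16.0,3.0],8.5],
  [[0,0,-13.5],[-12.8,16.0,3.0],8.5],
])

```text
t: 37.6
eef_pos: [0.554, -0.0783, 0.1291]
tool_rot: [-0.0, 0.88, 0.475, -0.002]
contact_force: [-0.1, 1.5, -0.5]
gripper_width: 0.995
```

carry_out([
  [[0,0,0],[0,0,0],8.5],
  [[0,0,0],[0,0,0],8.5],
  [[0,0,0],[0,0,3.7],8.5],
  [[0,0,0],[0,0,7.4],8.5],
  [[0,0,0],[0,0,11.1],8.5],
])

```text
t: 38.22
eef_pos: [0.5558, -0.0709, 0.0196]
tool_rot: [0.0, 0.877, 0.48, 0.001]
contact_force: [0.4, -0.0, -0.3]
gripper_width: 0.991
```

carry_out([
  [[0,0,0],[0,0,0],8.5],
  [[0,0,0],[0,0,0],2.5],
  [[0,0,0],[0,0,0],2.5],
  [[0,0,0],[0,0,0],2.5],
  [[0,0,0],[0,0,0],2.5],
])

```text
t: 38.85
eef_pos: [0.5565, -0.0725, 0.0219]
tool_rot: [0.001, 0.878, 0.479, 0.001]
contact_force: [-1.5, -0.6, 6.6]
gripper_width: 0.402
```

Run:
```python
from h import *
ts()
o=bot.get_obs()["eef_pos"]
plan([(*o[:2],.12,None,2.5,0,5),(.694,.020,.12,79.3,2.5,4,4.8)])
```

```text
t 38.85 tcp [ 0.5565 -0.0725  0.0219] euler [[0.541, 0.841, 0.002], [0.841, -0.541, -0.001], [0.001, 0.002, -1.0]] F [-1.5 -0.6  6.6] w 0.402
[[[0,0,0.0],[0.0,0.0,-4.9],2.5],[[0,0,0.0],[0.0,0.0,-9.8],2.5],[[0,0,-5.5],[3.8,1.6,-9.8],2.5],[[0,0,-11.0],[7.6,3.3,-9.8],2.5],[[0,0,-16.5],[11.4,4.9,-9.8],2.5]]
[[[0,0,-5.5],[3.2,2.7,0.0],2.5],[[0,0,-5.5],[3.2,2.7,0.0],2.5],[[0,0,-5.5],[3.2,2.7,0.0],2.5],[[0,0,-5.5],[3.2,2.7,0.0],2.5],[[0,0,-5.5],[3.2,2.7,0.0],2.5]]
end [0.6942 0.02   0.1199] 79.23
```

carry_out([
  [[0,0,0],[0,0,-4.9],2.5],
  [[0,0,0],[0,0,-9.8],2.5],
  [[0,0,-5.5],[3.8,1.6,-9.8],2.5],
  [[0,0,-11],[7.6,3.3,-9.8],2.5],
  [[0,0,-16.5],[11.4,4.9,-9.8],2.5],
])

```text
t: 39.48
eef_pos: [0.6595, -0.0031, 0.1192]
tool_rot: [0.001, 0.799, 0.601, 0.0]
contact_force: [0.4, 0.0, -0.6]
gripper_width: 0.4
```

carry_out([
  [[0,0,-5.5],[3.2,2.7,0],2.5],
  [[0,0,-5.5],[3.2,2.7,0],2.5],
  [[0,0,-5.5],[3.2,2.7,0],2.5],
  [[0,0,-5.5],[3.2,2.7,0],2.5],
  [[0,0,-5.5],[3.2,2.7,0],2.5],
])

```text
t: 40.1
eef_pos: [0.6928, 0.019, 0.1185]
tool_rot: [0.0, 0.771, 0.637, -0.0]
contact_force: [-0.2, 0.2, -1.5]
gripper_width: 0.4
```

carry_out([
  [[0,0,0],[0,0,3],2.5],
  [[0,0,0],[0,0,6],2.5],
  [[0,0,0],[0,0,8],2.5],
  [[0,0,0],[0,0,9.3],2.5],
  [[0,0,0],[0,0,9.3],2.5],
])

```text
t: 40.72
eef_pos: [0.6936, 0.0201, 0.0255]
tool_rot: [0.0, 0.77, 0.638, 0.0]
contact_force: [0.9, -0.2, -0.7]
gripper_width: 0.401
```

carry_out([
  [[0,0,0],[0,0,0.1],2.5],
  [[0,0,0],[0,0,0.3],2.5],
  [[0,0,0],[0,0,0.3],2.5],
])

```text
t: 41.1
eef_pos: [0.6938, 0.0202, 0.0243]
tool_rot: [0.001, 0.77, 0.638, 0.0]
contact_force: [-3.9, -0.7, 9.8]
gripper_width: 0.403
```

Seated on the tray floor. Release, then the last cast.

carry_out([
  [[0,0,0],[0,0,0],6.0],
  [[0,0,0],[0,0,0],6.0],
  [[0,0,0],[0,0,0],6.0],
  [[0,0,0],[0,0,-3],6.0],
  [[0,0,0],[0,0,-8],6.0],
])

```text
t: 41.72
eef_pos: [0.6917, 0.0196, 0.101]
tool_rot: [-0.001, 0.77, 0.638, -0.002]
contact_force: [0.0, -0.5, -0.4]
gripper_width: 0.705
```

carry_out([
  [[0,0,0],[0,0,-3],6.0],
  [[0,0,0],[0,0,-3],6.0],
])

```text
t: 41.98
eef_pos: [0.6951, 0.0205, 0.1354]
tool_rot: [0.001, 0.77, 0.638, 0.002]
contact_force: [0.2, -0.0, -0.9]
gripper_width: 0.703
```

Run:
```python
from h import *
ts()
for c in("top","side"): bot.read_camera(c)
for r in casts(): print(np.round(r,3)[:6])
plan([(.455,-.131,.13,-4,8.5,3,5.2)])
```

```text
t 41.98 tcp [0.6951 0.0205 0.1354] euler [[0.187, 0.982, 0.005], [0.982, -0.187, 0.001], [0.001, 0.005, -1.0]] F [ 0.2 -0.  -0.9] w 0.703
[4.24000e-01 4.15000e-01 1.44124e+02 6.20000e-02 6.50000e-01 1.00000e+00]
[ 0.464  0.327 79.771  0.135  0.54   1.   ]
[ 0.517  0.403 22.252  0.074  0.47   1.   ]
[[[0,0,8.5],[-1.9,-2.0,0.0],8.5],[[0,0,16.5],[-3.8,-4.1,0.0],8.5],[[0,0,25.0],[-5.8,-6.1,0.0],8.5],[[0,0,33.5],[-7.7,-8.2,0.0],8.5],[[0,0,41.5],[-9.6,-10.2,0.0],8.5]]
[[[0,0,8.5],[-2.8,-0.3,0.0],8.5],[[0,0,17.0],[-5.6,-0.5,0.0],8.5],[[0,0,25.0],[-8.4,-0.8,0.1],8.5],[[0,0,33.5],[-11.2,-1.1,0.1],8.5],[[0,0,41.5],[-14.0,-1.3,0.1],8.5]]
[[[0,0,0.0],[0.0,0.0,0.0],8.5],[[0,0,0.0],[0.0,0.0,0.0],8.5],[[0,0,0.0],[0.0,0.0,0.0],8.5]]
end [ 0.4555 -0.131   0.1296] -3.77
```

carry_out([
  [[0,0,8.5],[-1.9,-2.0,0],8.5],
  [[0,0,16.5],[-3.8,-4.1,0],8.5],
  [[0,0,25],[-5.8,-6.1,0],8.5],
  [[0,0,33.5],[-7.7,-8.2,0],8.5],
  [[0,0,41.5],[-9.6,-10.2,0],8.5],
])

```text
t: 42.8
eef_pos: [0.5734, -0.0558, 0.131]
tool_rot: [-0.0, 0.947, 0.321, -0.001]
contact_force: [-0.4, -0.0, 0.3]
gripper_width: 0.994
```

Run:
```python
from h import *
ts()
for c in("top","side"):
    bot.read_camera(c)
    for d in sil("cast1",c,smin=.2):
        p=back(d["location"],.02,c)
        if p[1]<.1 and p[1]>-.3: print(c,round(d["score"],2),p.round(3),d["region"].sum(),fit(CAST,{c:d["region"]},[p[0],p[1],0]))
```

```text
t 42.8 tcp [ 0.5734 -0.0558  0.131 ] euler [[0.794, 0.608, -0.002], [0.608, -0.794, 0.0], [-0.002, -0.002, -1.0]] F [-0.4 -0.   0.3] w 0.994
side 0.79 [0.694 0.018 0.02 ] 240 (array([0.69274122, 0.0169264 , 1.53680055]), np.float64(0.161))
side 0.77 [ 0.46  -0.137  0.02 ] 236 (array([ 0.45083278, -0.13147786, -0.06527465]), np.float64(0.107))
```

carry_out([
  [[0,0,8.5],[-2.8,-0.3,0],8.5],
  [[0,0,17],[-5.6,-0.5,0],8.5],
  [[0,0,25],[-8.4,-0.8,0.1],8.5],
  [[0,0,33.5],[-11.2,-1.1,0.1],8.5],
  [[0,0,41.5],[-14.0,-1.3,0.1],8.5],
])

```text
t: 43.62
eef_pos: [0.4565, -0.1302, 0.131]
tool_rot: [-0.0, 0.999, -0.034, 0.0]
contact_force: [0.0, -0.8, -0.2]
gripper_width: 0.991
```

carry_out([
  [[0,0,0],[0,0,0],8.5],
  [[0,0,0],[0,0,0],8.5],
  [[0,0,0],[0,0,3.7],8.5],
  [[0,0,0],[0,0,7.4],8.5],
  [[0,0,0],[0,0,11.0],8.5],
])

```text
t: 44.25
eef_pos: [0.4581, -0.1295, 0.0201]
tool_rot: [-0.0, 1.0, -0.031, 0.001]
contact_force: [0.4, -0.5, -1.1]
gripper_width: 0.996
```

carry_out([
  [[0,0,0],[0,0,0],8.5],
  [[0,0,0],[0,0,0],2.5],
  [[0,0,0],[0,0,0],2.5],
  [[0,0,0],[0,0,0],2.5],
  [[0,0,0],[0,0,0],2.5],
])

```text
t: 44.88
eef_pos: [0.4575, -0.1309, 0.0228]
tool_rot: [0.0, 0.999, -0.033, 0.001]
contact_force: [-1.9, 0.9, 9.4]
gripper_width: 0.399
```

Run:
```python
from h import *
ts()
o=bot.get_obs()["eef_pos"]
plan([(*o[:2],.12,None,2.5,0,5),(.678,-.062,.12,79.3,2.5,4,4.8)])
```

```text
t 44.88 tcp [ 0.4575 -0.1309  0.0228] euler [[0.998, -0.066, 0.002], [-0.066, -0.998, -0.001], [0.002, 0.001, -1.0]] F [-1.9  0.9  9.4] w 0.399
[[[0,0,0.0],[0.0,0.0,-4.9],2.5],[[0,0,0.0],[0.0,0.0,-9.7],2.5],[[0,0,-8.5],[2.2,-0.8,-9.7],2.5],[[0,0,-16.5],[4.3,-1.7,-9.7],2.5],[[0,0,-25.0],[6.5,-2.5,-9.7],2.5]]
[[[0,0,-8.0],[2.3,0.1,0.0],2.5],[[0,0,-16.5],[4.6,0.3,0.0],2.5],[[0,0,-25.0],[6.9,0.5,0.0],2.5],[[0,0,-33.0],[9.2,0.6,0.0],2.5],[[0,0,-41.5],[11.5,0.8,0.0],2.5]]
[[[0,0,-8.5],[1.6,1.6,0.0],2.5],[[0,0,-16.5],[3.3,3.3,0.0],2.5],[[0,0,-16.5],[3.3,3.3,0.0],2.5],[[0,0,-16.5],[3.3,3.3,0.0],2.5],[[0,0,-16.5],[3.3,3.3,0.0],2.5]]
[[[0,0,-0.0],[0.0,0.0,0.0],2.5]]
end [ 0.6785 -0.0618  0.1198] 79.22
```

carry_out([
  [[0,0,0],[0,0,-4.9],2.5],
  [[0,0,0],[0,0,-9.7],2.5],
  [[0,0,-8.5],[2.2,-0.8,-9.7],2.5],
  [[0,0,-16.5],[4.3,-1.7,-9.7],2.5],
  [[0,0,-25],[6.5,-2.5,-9.7],2.5],
])

```text
t: 45.5
eef_pos: [0.5235, -0.11, 0.1192]
tool_rot: [0.0, 0.982, 0.186, 0.0]
contact_force: [0.7, 0.4, -1.6]
gripper_width: 0.397
```

carry_out([
  [[0,0,-8],[2.3,0.1,0],2.5],
  [[0,0,-16.5],[4.6,0.3,0],2.5],
  [[0,0,-25],[6.9,0.5,0],2.5],
  [[0,0,-33],[9.2,0.6,0],2.5],
  [[0,0,-41.5],[11.5,0.8,0],2.5],
])

```text
t: 46.12
eef_pos: [0.6335, -0.0758, 0.1188]
tool_rot: [0.0, 0.853, 0.522, -0.0]
contact_force: [-0.6, 0.0, -1.1]
gripper_width: 0.397
```

carry_out([
  [[0,0,-8.5],[1.6,1.6,0],2.5],
  [[0,0,-16.5],[3.3,3.3,0],2.5],
  [[0,0,-16.5],[3.3,3.3,0],2.5],
  [[0,0,-16.5],[3.3,3.3,0],2.5],
  [[0,0,-16.5],[3.3,3.3,0],2.5],
])

```text
t: 46.75
eef_pos: [0.6766, -0.0623, 0.1184]
tool_rot: [0.0, 0.771, 0.637, -0.001]
contact_force: [0.2, 0.5, -0.8]
gripper_width: 0.398
```

carry_out([
  [[0,0,0],[0,0,3],2.5],
  [[0,0,0],[0,0,6],2.5],
  [[0,0,0],[0,0,8],2.5],
  [[0,0,0],[0,0,9.2],2.5],
  [[0,0,0],[0,0,9.2],2.5],
])

```text
t: 47.38
eef_pos: [0.6777, -0.0615, 0.0264]
tool_rot: [0.0, 0.77, 0.638, 0.0]
contact_force: [0.3, 0.8, -1.3]
gripper_width: 0.399
```

carry_out([
  [[0,0,0],[0,0,0.1],2.5],
  [[0,0,0],[0,0,0.3],2.5],
  [[0,0,0],[0,0,0.3],2.5],
])

```text
t: 47.75
eef_pos: [0.6781, -0.0615, 0.0252]
tool_rot: [0.001, 0.77, 0.638, 0.0]
contact_force: [-3.8, -0.3, 9.4]
gripper_width: 0.397
```

carry_out([
  [[0,0,0],[0,0,0],6.0],
  [[0,0,0],[0,0,0],6.0],
  [[0,0,0],[0,0,0],6.0],
  [[0,0,0],[0,0,-3],6.0],
  [[0,0,0],[0,0,-8],6.0],
])

```text
t: 48.38
eef_pos: [0.6759, -0.0618, 0.102]
tool_rot: [-0.002, 0.77, 0.638, -0.002]
contact_force: [0.3, -0.1, 1.3]
gripper_width: 0.706
```

carry_out([
  [[0,0,0],[-4,0,-3],6.0],
  [[0,0,0],[-9,0,-6],6.0],
  [[0,0,0],[-14,0,-9],6.0],
  [[0,0,0],[-14,0,-9],6.0],
])

```text
t: 48.88
eef_pos: [0.6515, -0.2061, 0.1956]
tool_rot: [0.003, 0.773, 0.634, -0.0]
contact_force: [0.3, 0.4, -0.8]
gripper_width: 0.702
```

Run:
```python
from h import *
ts()
m={}
ims={c:bot.read_camera(c) for c in("top","side")}
for c in("top","side"):
    d=[e for e in sil("lid",c,5,.3) if -.5<back(e["location"],.03,c)[1]<-.2 and e["region"].sum()>1000]
    for e in sil("cast1",c): print("cast",c,round(e["score"],2),back(e["location"],.02,c).round(3))
    if not d: print("no lid",c); continue
    print("lid",c,[(round(e["score"],2),e["region"].sum(),back(e["location"],.03,c).round(3)) for e in d])
    im=ims[c]; ctr=proj([.465,-.3576,.055],c)[0]
    l=cv2.circle(np.zeros((420,560),np.uint8),tuple(int(v) for v in ctr),24,1,-1)
    b=((im.max(2)<70)&(l>0)).astype(np.uint8); k,lab,st,ce=cv2.connectedComponentsWithStats(b); j=1+st[1:,4].argmax(); m[c]=lab==j
    T=box(.13,.018,.045,.065); p=back(ce[j],.055,c); print("bar",c,st[j],fit(T,{c:m[c]},[p[0],p[1],2]))
cv2.imwrite("pics/s10.png",cv2.resize(ims["side"][130:400,180:420][:,:,::-1],None,fx=2.2,fy=2.2,interpolation=cv2.INTER_CUBIC))
plan([(.465,-.3576,.15,114.2,8.5,3,5)])
```

```text
t 48.88 tcp [ 0.6515 -0.2061  0.1956] euler [[0.196, 0.981, 0.003], [0.981, -0.196, -0.004], [-0.003, 0.004, -1.0]] F [ 0.3  0.4 -0.8] w 0.702
cast top 0.8 [0.425 0.413 0.02 ]
cast top 0.79 [0.461 0.321 0.02 ]
cast top 0.73 [0.425 0.614 0.02 ]
cast top 0.69 [0.696 0.006 0.02 ]
cast top 0.68 [ 0.535 -0.253  0.02 ]
cast top 0.65 [ 0.681 -0.075  0.02 ]
cast top 0.5 [0.52  0.407 0.02 ]
no lid top
cast side 0.87 [0.44  0.367 0.02 ]
cast side 0.82 [0.519 0.364 0.02 ]
cast side 0.73 [0.695 0.028 0.02 ]
cast side 0.69 [0.481 0.293 0.02 ]
cast side 0.49 [ 0.678 -0.063  0.02 ]
cast side 0.31 [ 0.552 -0.569  0.02 ]
lid side [(0.82, np.int64(2270), array([ 0.456, -0.348,  0.03 ]))]
bar side [347 158   7  30 131] (array([ 0.46327598, -0.35327874,  1.94827555]), np.float64(0.308))
[[[0,0,-7.0],[-3.8,-3.1,0.9],8.5],[[0,0,-14.0],[-7.7,-6.1,1.7],8.5],[[0,0,-21.0],[-11.5,-9.2,2.6],8.5],[[0,0,-28.0],[-15.4,-12.3,3.4],8.5],[[0,0,-35.0],[-19.2,-15.3,4.3],8.5]]
[[[0,0,0.0],[0.0,-0.1,0.0],8.5],[[0,0,0.0],[0.0,-0.1,0.0],8.5],[[0,0,0.0],[0.0,-0.1,0.0],8.5]]
end [ 0.4646 -0.3579  0.1495] 114.39
```

View pics/s10.png

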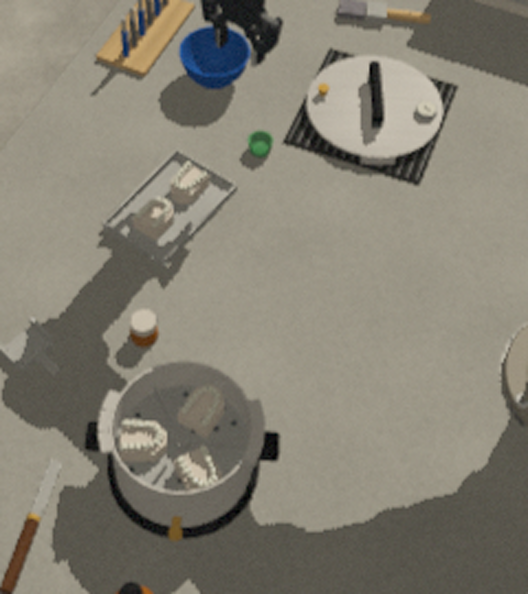

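carry_out([
  [[0,0,-7],[-3.8,-3.1,0.9],8.5],
  [[0,0,-14],[-7.7,-6.1,1.7],8.5],
  [[0,0,-21],[-11.5,-9.2,2.6],8.5],
  [[0,0,-28],[-15.4,-12.3,3.4],8.5],
  [[0,0,-35],[-19.2,-15.3,4.3],8.5],
], newtons=60)

```text
t: 49.8
eef_pos: [0.4643, -0.359, 0.1497]
tool_rot: [-0.0, 0.54, 0.841, 0.0]
contact_force: [1.2, -0.3, -0.1]
gripper_width: 0.999
```

carry_out([
  [[0,0,0],[0,-0.1,0],8.5],
  [[0,0,0],[0,-0.1,0],8.5],
  [[0,0,0],[0,-0.1,0],8.5],
  [[0,0,0],[0,-0.1,0],8.5],
])

```text
t: 50.3
eef_pos: [0.4654, -0.3583, 0.1506]
tool_rot: [0.0, 0.542, 0.84, 0.0]
contact_force: [0.3, 0.5, -0.0]
gripper_width: 0.992
```

Run:
```python
from h import *
ts()
plan([(.465,-.3576,.055,114.2,8.5,2,3.3)])
```

```text
t 50.3 tcp [ 0.4654 -0.3583  0.1506] euler [[-0.412, 0.911, 0.001], [0.911, 0.412, 0.0], [-0.0, 0.001, -1.0]] F [ 0.3  0.5 -0. ] w 0.992
[[[0,0,0.0],[0.0,0.0,3.2],8.5],[[0,0,0.0],[0.1,0.0,6.4],8.5],[[0,0,0.0],[0.1,0.0,9.6],8.5],[[0,0,0.0],[0.1,0.0,9.6],8.5],[[0,0,0.0],[0.1,0.0,9.6],8.5]]
end [ 0.465  -0.3574  0.0546] 114.36
```

carry_out([
  [[0,0,0],[0,0,3.2],8.5],
  [[0,0,0],[0.1,0,6.4],8.5],
  [[0,0,0],[0.1,0,9.6],8.5],
  [[0,0,0],[0.1,0,9.6],8.5],
  [[0,0,0],[0.1,0,9.6],8.5],
])

```text
t: 50.92
eef_pos: [0.465, -0.3585, 0.0555]
tool_rot: [0.001, 0.543, 0.84, 0.0]
contact_force: [-0.2, -0.2, 0.0]
gripper_width: 0.992
```

carry_out([
  [[0,0,0],[0,0,0],1.0],
  [[0,0,0],[0,0,0],1.0],
  [[0,0,0],[0,0,0],1.0],
  [[0,0,0],[0,0,0],1.0],
  [[0,0,0],[0,0,0],1.0],
])

```text
t: 51.55
eef_pos: [0.4642, -0.3588, 0.055]
tool_rot: [0.0, 0.543, 0.84, -0.0]
contact_force: [-0.8, -0.2, 6.1]
gripper_width: 0.189
```

Run:
```python
from h import *
ts()
o=bot.get_obs()["eef_pos"]
plan([(*o[:2],.10,None,1,0,2.5),(*o[:2],.25,None,1,0,4),(.57,0.03,.25,None,1,0,5),(.4676,.3639,.25,114.3,1,3,4.5)])
```

```text
t 51.55 tcp [ 0.4642 -0.3588  0.055 ] euler [[-0.41, 0.912, 0.001], [0.912, 0.41, -0.001], [-0.001, 0.0, -1.0]] F [-0.8 -0.2  6.1] w 0.189
[[[0,0,0.0],[0.0,0.0,-2.3],1],[[0,0,0.0],[0.0,0.0,-4.5],1],[[0,0,0.0],[0.0,0.0,-8.3],1],[[0,0,0.0],[0.0,0.0,-12.0],1],[[0,0,0.0],[0.0,0.0,-15.8],1]]
[[[0,0,0.0],[0.0,0.0,-3.7],1],[[0,0,0.0],[3.5,2.8,-3.7],1],[[0,0,0.0],[6.9,5.7,-3.7],1],[[0,0,0.0],[10.4,8.5,-3.7],1],[[0,0,0.0],[13.8,11.4,-3.7],1]]
[[[0,0,0.0],[3.5,2.8,0.0],1],[[0,0,0.0],[6.9,5.7,0.0],1],[[0,0,0.0],[10.4,8.5,0.0],1],[[0,0,0.0],[13.9,11.4,0.0],1],[[0,0,0.0],[17.3,14.2,0.0],1]]
[[[0,0,-0.0],[4.3,0.5,0.0],1],[[0,0,-0.0],[8.7,1.1,0.0],1],[[0,0,-0.0],[13.0,1.6,0.0],1],[[0,0,-0.0],[17.3,2.2,0.0],1],[[0,0,-0.0],[21.7,2.7,0.0],1]]
[[[0,0,-0.0],[4.3,0.6,0.0],1],[[0,0,-0.0],[8.6,1.1,0.0],1],[[0,0,-0.0],[13.0,1.7,0.0],1],[[0,0,-0.0],[13.0,1.7,0.0],1],[[0,0,-0.0],[13.0,1.7,0.0],1]]
[[[0,0,-0.0],[0.0,0.0,0.0],1]]
end [0.4678 0.3644 0.25  ] 114.23
```

carry_out([
  [[0,0,0],[0,0,-2.3],1.0],
  [[0,0,0],[0,0,-4.5],1.0],
  [[0,0,0],[0,0,-8.3],1.0],
  [[0,0,0],[0,0,-12],1.0],
  [[0,0,0],[0,0,-15.8],1.0],
])

```text
t: 52.18
eef_pos: [0.4636, -0.3583, 0.2148]
tool_rot: [0.0, 0.543, 0.84, -0.0]
contact_force: [0.9, -0.2, -3.7]
gripper_width: 0.185
```

carry_out([
  [[0,0,0],[0,0,-3.7],1.0],
  [[0,0,0],[3.5,2.8,-3.7],1.0],
  [[0,0,0],[6.9,5.7,-3.7],1.0],
  [[0,0,0],[10.4,8.5,-3.7],1.0],
  [[0,0,0],[13.8,11.4,-3.7],1.0],
])

```text
t: 52.8
eef_pos: [0.5111, -0.1843, 0.2506]
tool_rot: [0.001, 0.543, 0.84, -0.0]
contact_force: [0.8, 0.1, -4.3]
gripper_width: 0.185
```

carry_out([
  [[0,0,0],[3.5,2.8,0],1.0],
  [[0,0,0],[6.9,5.7,0],1.0],
  [[0,0,0],[10.4,8.5,0],1.0],
  [[0,0,0],[13.9,11.4,0],1.0],
  [[0,0,0],[17.3,14.2,0],1.0],
])

```text
t: 53.42
eef_pos: [0.5696, 0.0316, 0.2506]
tool_rot: [0.001, 0.543, 0.84, 0.0]
contact_force: [0.2, -0.2, -3.6]
gripper_width: 0.185
```

carry_out([
  [[0,0,0],[4.3,0.5,0],1.0],
  [[0,0,0],[8.7,1.1,0],1.0],
  [[0,0,0],[13.0,1.6,0],1.0],
  [[0,0,0],[17.3,2.2,0],1.0],
  [[0,0,0],[21.7,2.7,0],1.0],
])

```text
t: 54.05
eef_pos: [0.5045, 0.2402, 0.2506]
tool_rot: [0.001, 0.543, 0.84, 0.0]
contact_force: [0.9, 0.2, -3.3]
gripper_width: 0.182
```

carry_out([
  [[0,0,0],[4.3,0.6,0],1.0],
  [[0,0,0],[8.6,1.1,0],1.0],
  [[0,0,0],[13.0,1.7,0],1.0],
  [[0,0,0],[13.0,1.7,0],1.0],
  [[0,0,0],[13.0,1.7,0],1.0],
])

```text
t: 54.68
eef_pos: [0.4673, 0.3641, 0.25]
tool_rot: [0.0, 0.543, 0.84, -0.0]
contact_force: [0.5, -0.3, -3.7]
gripper_width: 0.186
```

carry_out([
  [[0,0,0],[0,0,0],1.0],
  [[0,0,0],[0,0,0],1.0],
  [[0,0,0],[0,0,0],1.0],
])

```text
t: 55.05
eef_pos: [0.4677, 0.3639, 0.2493]
tool_rot: [0.0, 0.543, 0.839, -0.0]
contact_force: [-0.0, 0.7, -3.9]
gripper_width: 0.183
```

Run:
```python
from h import *
ts()
plan([(.4668,.3627,.18,114.3,1,3,2.5)])
```

```text
t 55.05 tcp [0.4677 0.3639 0.2493] euler [[-0.409, 0.912, 0.0], [0.912, 0.409, -0.0], [-0.0, 0.0, -1.0]] F [-0.   0.7 -3.9] w 0.183
[[[0,0,-0.0],[0.0,0.0,2.3],1],[[0,0,-0.0],[0.0,-0.1,4.6],1],[[0,0,-0.0],[-0.1,-0.1,6.9],1],[[0,0,-0.0],[-0.1,-0.1,6.9],1],[[0,0,-0.0],[-0.1,-0.1,6.9],1]]
[[[0,0,-0.0],[0.0,0.0,0.0],1]]
end [0.4672 0.3626 0.1803] 114.16
```

carry_out([
  [[0,0,0],[0,0,2.3],1.0],
  [[0,0,0],[0,-0.1,4.6],1.0],
  [[0,0,0],[-0.1,-0.1,6.9],1.0],
  [[0,0,0],[-0.1,-0.1,6.9],1.0],
  [[0,0,0],[-0.1,-0.1,6.9],1.0],
])

```text
t: 55.68
eef_pos: [0.4672, 0.3637, 0.1812]
tool_rot: [0.0, 0.543, 0.84, 0.001]
contact_force: [-0.2, -0.4, -4.0]
gripper_width: 0.182
```

carry_out([
  [[0,0,0],[0,0,0.7],1.0],
  [[0,0,0],[0,0,1.2],1.0],
  [[0,0,0],[0,0,1.2],1.0],
])

```text
t: 56.05
eef_pos: [0.4667, 0.3629, 0.1679]
tool_rot: [-0.0, 0.543, 0.84, -0.0]
contact_force: [-0.6, -0.2, -4.7]
gripper_width: 0.186
```

carry_out([
  [[0,0,0],[0,0,0.4],1.0],
  [[0,0,0],[0,0,0.8],1.0],
  [[0,0,0],[0,0,0.8],1.0],
])

```text
t: 56.42
eef_pos: [0.4666, 0.363, 0.1599]
tool_rot: [-0.0, 0.543, 0.84, -0.0]
contact_force: [-0.4, 0.3, -3.0]
gripper_width: 0.186
```

carry_out([
  [[0,0,0],[0,0,0.2],1.0],
  [[0,0,0],[0,0,0.4],1.0],
  [[0,0,0],[0,0,0.4],1.0],
])

```text
t: 56.8
eef_pos: [0.4668, 0.3632, 0.1562]
tool_rot: [-0.0, 0.543, 0.84, -0.0]
contact_force: [0.7, -0.0, -3.4]
gripper_width: 0.187
```

carry_out([
  [[0,0,0],[0,0,0.1],1.0],
  [[0,0,0],[0,0,0.1],1.0],
])

```text
t: 57.05
eef_pos: [0.4669, 0.3633, 0.156]
tool_rot: [0.0, 0.543, 0.84, 0.0]
contact_force: [-2.0, -3.3, 4.3]
gripper_width: 0.184
```

carry_out([
  [[0,0,9],[0,0,0],1.0],
  [[0,0,18],[0,0,0],1.0],
  [[0,0,27],[0,0,0],1.0],
  [[0,0,36],[0,0,0],1.0],
  [[0,0,45],[0,0,0],1.0],
])

```text
t: 57.68
eef_pos: [0.4672, 0.3641, 0.156]
tool_rot: [-0.0, 0.824, 0.566, 0.001]
contact_force: [-0.7, 0.7, 0.1]
gripper_width: 0.182
```

carry_out([
  [[0,0,8],[0,0,0],1.0],
  [[0,0,16],[0,0,0],1.0],
  [[0,0,24],[0,0,0],1.0],
  [[0,0,32],[0,0,0],1.0],
  [[0,0,40],[0,0,0],1.0],
])

```text
t: 58.3
eef_pos: [0.4672, 0.3642, 0.156]
tool_rot: [-0.001, 0.968, 0.251, 0.001]
contact_force: [0.2, 0.4, 0.8]
gripper_width: 0.187
```

carry_out([
  [[0,0,3],[0,0,0],1.0],
  [[0,0,5],[0,0,0],1.0],
  [[0,0,5],[0,0,0],1.0],
])

```text
t: 58.68
eef_pos: [0.4671, 0.3641, 0.156]
tool_rot: [-0.001, 0.978, 0.21, 0.001]
contact_force: [0.7, 0.7, 3.4]
gripper_width: 0.186
```

Run:
```python
from h import *
ts(); print(bot.get_obs()["torque"].round(2))
cv2.imwrite("pics/s11.png",cv2.resize(bot.read_camera("side")[260:400,190:340][:,:,::-1],None,fx=3.5,fy=3.5,interpolation=cv2.INTER_CUBIC))
```

```text
t 58.67 tcp [0.4671 0.3641 0.156 ] euler [[0.912, 0.411, 0.001], [0.411, -0.912, 0.001], [0.002, -0.001, -1.0]] F [0.7 0.7 3.4] w 0.186
[ 0.2  -0.04  0.13]
```

View pics/s11.png

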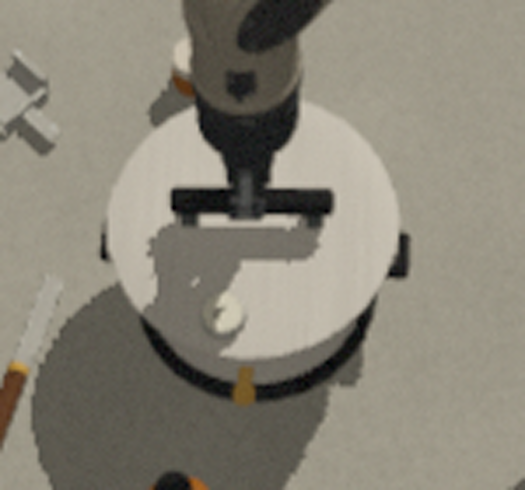

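carry_out([
  [[0,0,0],[0,0,0],5.0],
  [[0,0,0],[0,0,0],5.0],
  [[0,0,0],[0,0,0],5.0],
  [[0,0,0],[0,0,-4],5.0],
  [[0,0,0],[0,0,-9],5.0],
])

```text
t: 59.35
eef_pos: [0.4662, 0.3624, 0.2451]
tool_rot: [0.001, 0.978, 0.21, -0.001]
contact_force: [0.9, -0.3, -0.5]
gripper_width: 0.588
```

carry_out([
  [[0,0,0],[2,4.5,-2],6.0],
  [[0,0,0],[4,9,-2],6.0],
  [[0,0,0],[6,13.5,-2],6.0],
  [[0,0,0],[8,18,-2],6.0],
  [[0,0,0],[10,22.5,-2],6.0],
])

```text
t: 59.98
eef_pos: [0.6514, 0.1977, 0.2652]
tool_rot: [0.0, 0.978, 0.21, -0.0]
contact_force: [-0.4, 0.8, 0.3]
gripper_width: 0.704
```

carry_out([
  [[0,0,0],[0,5,0],6.0],
  [[0,0,0],[0,10,0],6.0],
  [[0,0,0],[0,15,0],6.0],
  [[0,0,0],[0,15,0],6.0],
])

```text
t: 60.48
eef_pos: [0.7135, 0.0551, 0.2642]
tool_rot: [0.002, 0.979, 0.206, -0.001]
contact_force: [-1.1, 0.2, 0.2]
gripper_width: 0.711
```

Run:
```python
from h import *
ts()
a,b=back([163.6,214.2],.075,"top"),back([187.8,275.6],.075,"top"); d=a-b
print("grips",a,b,(a+b)/2,np.degrees(np.arctan2(d[1],d[0])))
ims={c:bot.read_camera(c) for c in("top","side")}
T=box(.13,.018,.146,.166); m={}
for c in ims:
    g=[e for e in sil("lid",c,4,.3) if e["region"].sum()>3000 and back(e["location"],.12,c)[1]>.2][0]
    print("lid",c,fit(disc(.118,.12,.128),{c:g["region"]},[.467,.364],False))
    l=cv2.erode(cv2.morphologyEx(g["region"].astype(np.uint8),cv2.MORPH_CLOSE,np.ones((25,25))),np.ones((7,7)))
    k,lab,st,ce=cv2.connectedComponentsWithStats(((ims[c].max(2)<70)&(l>0)).astype(np.uint8)); j=1+st[1:,4].argmax()
    p=back(ce[j],.156,c); x,l=fit(T,{c:lab==j},[p[0],p[1],0]); print("bar",c,x.round(4),np.degrees(x[2])%180,l)
    for e in sil("cast1",c): print("cast",round(e["score"],2),back(e["location"],.02,c).round(3))
cv2.imwrite("pics/s12.png",ims["top"][100:330,80:450][:,:,::-1].repeat(2,0).repeat(2,1))
cv2.imwrite("pics/s13.png",cv2.resize(ims["side"][130:410,130:420][:,:,::-1],None,fx=2,fy=2))
```

```text
t 60.48 tcp [0.7135 0.0551 0.2642] euler [[0.916, 0.402, -0.0], [0.402, -0.916, -0.003], [-0.002, 0.003, -1.0]] F [-1.1  0.2  0.2] w 0.711
grips [0.58191617 0.4045187  0.075     ] [0.36063683 0.31458561 0.075     ] [0.4712765  0.35955215 0.075     ] 22.117971220243454
lid top (array([0.47049572, 0.3636253 ]), np.float64(0.023))
bar top [0.4697 0.3634 0.4342] 24.878363012075898 0.287
cast 0.47 [ 0.69  -0.085  0.02 ]
lid side (array([0.46534758, 0.36352292]), np.float64(0.03))
bar side [0.4651 0.3661 0.4475] 25.63978403742008 0.325
cast 0.67 [ 0.669 -0.072  0.02 ]
cast 0.63 [0.686 0.024 0.02 ]
```

View pics/s13.png

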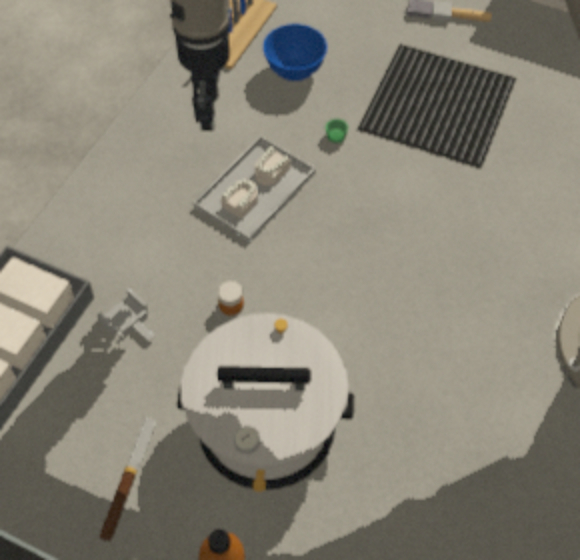

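Run:
```python
from h import *
a,b=back([221.9,328.4],.07,"side"),back([302.8,332.8],.07,"side"); d=a-b
print(a,b,(a+b)/2,np.degrees(np.arctan2(d[1],d[0])))
im=cv2.imread("pics/side0.png")  # initial, lid on: compare dark grip blobs vs box model
im2=cv2.imread("pics/s13.png")
# dark-blob centroids of grips in present side picture
s=bot.read_camera("side")
for y in(20,22,24,26,28):
    sc=0
    M=np.zeros((420,560),np.float32)
    for sg in(1,-1):
        P=box(.034,.03,.06,.08)+[sg*.111,0,0]; M=np.maximum(M,render(place(P,[.4676,.3639,np.radians(y)]),"side"))
    print(y,round(float((M*s.max(2)).sum()/M.sum()),1))
```

```text
[0.57585025 0.40707122 0.07      ] [0.35741876 0.31767914 0.07      ] [0.4666345  0.36237518 0.07      ] 22.256605167005606
20 160.2
22 158.1
24 157.7
26 159.3
28 160.7
```

```bash
python3 -c "
from station import bot
print(bot.hand_in())"
```

```text
the job is handed in; nothing more can be done
None
```

The job is handed in, at about 60 s of the 210 s allowed. I turned the lid a quarter turn counter-clockwise and laid it on the mat, handle up. I stood three casts in the pot, one per compartment, and put the two left-over casts in the steel tray. Then I put the lid back on and turned it 90° clockwise to its original heading.

**What the last checks showed**
- **Lid:** it seated at rim height, with its centre within about 3 mm of the pot's axis. In the last side picture its bar lies in line with the two side grips.
- **Casts:** before the lid went on, a picture showed three casts in the pot and two in the tray, all teeth up. The last picture shows the tray casts still in place.
- **Other things:** nothing else looked moved in the last side picture. I did not measure their positions again.

**What disagreed**
- **Lid angle:** the camera fits put the bar at 25–25.5° (about 24° before I started), and the gripper read 24.2° just before I let go. My rough estimates of the side-grip direction gave 22–24°. The lid may therefore be 1–3° short of exact alignment, and I did not turn it further.
- **Grip width:** the gripper read about 34 mm on every cast, not the 46 mm of the base, so it may have held them by the teeth. All five came up level and were set down without trouble.

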